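# Strip a trimming-cutter set off its stand and put every part away

## Task

The trimming cutter set piled on the dark round stand has to be stripped and put away: from the top down, lay the slotted nut in the round steel dish, slip the spacing ring over the thin upright post onto the rings already there, and stand the smaller cutter head over the dowel of the smaller wooden block and the larger cutter head over the dowel of the larger wooden block. Set every part down flat and gently, never dropping one, because the knives chip. At the end all four lie released and still in their places.

Things in the scene. Friction and masses are not known exactly. Their poses are not given: they have to be found in the camera images.
- nut: Round dark steel lock nut, diameter 34 mm, height 24 mm, four slots down its side and a dark 16 mm bore. Top of the pile at the start. Loose. Origin: centre of its underside, z up.
- spacer: Plain bright steel spacing ring, outer diameter 42 mm, bore 26 mm, height 24 mm; second from the top of the pile. Loose. Origin: centre of its underside, z up.
- cutter_small: Smaller grey steel cutter head, diameter 52 mm, height 28 mm, through bore 30 mm, three bright knives with gullets (grip it anywhere round its outside); third from the top of the pile. Loose, about 0.3 kg. Origin: centre of its underside, z up.
- cutter_large: Larger grey steel cutter head, diameter 64 mm, height 34 mm, through bore 30 mm, four bright knives with gullets (grip it anywhere round its outside); bottom of the pile. Loose, about 0.5 kg. Origin: centre of its underside, z up.
- stand: Dark cast stand, fixed: round foot 112 mm across, flat seat 84 mm across and 20 mm high, 22 mm spigot ending 45 mm above the table (inside the larger head). The four parts rest loosely on one another on it, concentric within 3 mm, nothing screwed. Undersides above the table: larger head 20, smaller head 54, ring 82, nut 106, pile top 130 mm. Origin: centre of its underside, z up.
- block_large: Larger wooden block, fixed: 104 by 104 mm, 20 mm high, with a burnt circle 68 mm across and an upright wooden dowel at its centre, diameter 14 mm, that ends 50 mm above the table. Place of the larger cutter head: over the dowel, flat on the block's top. Origin: centre of its underside on the table, z up.
- block_small: Smaller wooden block, fixed: 76 by 76 mm, 20 mm high, with a burnt circle 56 mm across and an upright wooden dowel at its centre, diameter 14 mm, that ends 46 mm above the table. Place of the smaller cutter head: over the dowel, flat on the block's top. Origin: centre of its underside on the table, z up.
- spacer_post: Thin upright steel post, fixed: diameter 10 mm, ends 85 mm above the table, on a dark round base 72 mm in diameter and 10 mm high; two rings 42 mm in diameter are already on it and stay there, their upper face 28 mm above the table. Place of the spacing ring: over the post, flat on those rings. Origin: centre of its underside on the table, z up.
- dish: Shallow round steel dish, fixed, empty: flat floor 4 mm above the table and about 125 mm across, rim 144 mm in outer diameter and 18 mm above the table. Place of the nut: flat on the floor anywhere inside, clear of the rim. Origin: centre of its underside on the table, z up.
There are look-alikes about, which are no part of the job. Leave any purple look-alike of the block_small alone.

How it is judged:
At the end, for the whole second after the job is handed in: Nut flat on the dish floor, within 52 mm of its centre; ring over the post, flat on the two rings; each cutter head over the dowel of its own block, flat on it (centres within 11 mm, heights within 4 mm). All upright within 0.08 rad, still and released (horizontal distance between nut and dish below 0.052 m and z of nut in the frame of dish between 0.001 and 0.008 m and angle between each of nut, spacer, cutter_small, cutter_large's own z axis and vertical below 0.08 rad and linear speed of each of nut, spacer, cutter_small, cutter_large below 0.02 m/s and angular speed of each of nut, spacer, cutter_small, cutter_large below 0.2 rad/s and horizontal distance between spacer and spacer_post below 0.011 m and z of spacer in the frame of spacer_post between 0.025 and 0.032 m and horizontal distance between cutter_small and block_small below 0.011 m and z of cutter_small in the frame of block_small between 0.017 and 0.024 m and horizontal distance between cutter_large and block_large below 0.011 m and z of cutter_large in the frame of block_large between 0.017 and 0.024 m); the robot touches nothing.
It fails at once if the larger cutter head is dropped: it falls faster than 0.7 m/s (about 25 mm of free fall) out of the fingers (contact force between cutter_large and the fingers below 0.05 N and linear speed of cutter_large above 0.7 m/s).
It fails at once if the smaller cutter head is dropped: it falls faster than 0.7 m/s (about 25 mm of free fall) out of the fingers (contact force between cutter_small and the fingers below 0.05 N and linear speed of cutter_small above 0.7 m/s).
It fails at once if the spacing ring is dropped: it falls faster than 0.7 m/s (about 25 mm of free fall) out of the fingers (contact force between spacer and the fingers below 0.05 N and linear speed of spacer above 0.7 m/s).
It fails at once if the nut is dropped: it falls faster than 0.7 m/s (about 25 mm of free fall) out of the fingers (contact force between nut and the fingers below 0.05 N and linear speed of nut above 0.7 m/s).
It also fails if it takes over 120 s, if anything falls off the work surface, if the arm or the gripper's body presses on something with over 40 N, if the wrist force passes 120 N, or if a joint passes its speed limit or range.

## Robot

A 7-joint arm with a two-finger parallel gripper is mounted at the origin on the work surface. World frame = base frame: x ahead of the robot, y to its left, z up, the work surface at z = 0. Lengths are in m, angles in rad, forces in N, time in s.
With the tool pointing down it reaches from about 0.425 to 0.95 m from the base axis. Payload 4.7 kg.
Tool frame: the origin (TCP) lies on the front face of the gripper's body, between the roots of the fingers; the fingertips stand 70 mm ahead of it and the grasp point (between the pads) lies 51 mm ahead of it; z points along the fingers, y is the direction in which the jaws open and shut (so a half turn about z gives the same grasp; the last joint's range is limited). The gripper opens to 87 mm and grips with 3 to 60 N. Pads are 19 mm wide; open, the fingers measure 117 mm over their backs; the gripper's body (75 mm by 190 mm) begins 51 mm behind the grasp point.
Start: joints at [1.273, 0.469, -0.049, 1.532, 0.024, 1.141, -0.082], TCP at [0.179, -0.651, 0.292] pointing down, gripper open.
Joint ranges: [-2.59, 2.59], [-0.33, 1.99], [-1.39, 1.29], [0.1, 2.45], [-1.04, 4.18], [0.21, 1.99], [-2.66, 2.66]. Speed limits (rad/s): [2.57, 2.57, 3.14, 3.14, 3.14, 3.14, 3.14].

## Interface

Orientations are given as a unit quaternion [w, x, y, z].
In Python, from station import robot gives the robot as it stands.
- The arm moves only by the shell command python3 -m crank 'ROWS' [OPENING]. ROWS is JSON, a list of rows, each an object of numbers: "x", "y", "z": the shift along the tool's x, y, z in cm; "turn": the turn about the tool's z in degrees. In form: [{"x": .., "y": .., "z": .., "turn": ..}, ...]. A call has 1 to 12 rows; each row is the pose to reach, as a shift and turn from the pose measured when the call began, along the tool's axes at that moment; what a row does not reach only later rows make up. A row lasts 1/8 s, in which the tool goes at most 62.5 mm and 10.7 degrees, less where a joint would pass 70% of its speed; a pose out of reach is approached as far as the arm can. A call with a gripper value outside its range is refused whole. OPENING is the opening, from 0 (shut) to 1 (fully open), set as the call begins (- or left out, the last holds). The fingers move at their own pace and stop on an object; the grip force is fixed at half the most. Time passes only in rows, so rows that repeat a pose let the fingers close. It gives the time, the measured TCP pose, the force and the opening at its end, in the units of the state.
- robot.sense(): the state, without advancing time (a new reading comes with each control period).
- robot.get_image(name): name is "scene" or "side" or "wrist"; returns the picture (420x560x3 uint8, blue, green, red); there is no depth.
- robot.get_calibration(name): a dict with "vfov" (degrees; the focal length in pixels is half the picture's height over the tangent of half this angle, whatever the lens; pixels are square), "cx", "cy" (the principal point, pixels), "k1" (the pictures are not rectified: a ray, as slopes to the right and down, at radius r is drawn at 1 + k1 r^2 times it, then the intrinsics apply), "rvec" (rotation vector, rad) and "tvec" (3), from world to camera coordinates, as OpenCV has them; the wrist camera has in their place "mount" (4x4, takes a point from camera to tool coordinates, whose origin is the TCP and whose axes are the flange's). Camera axes: x right, y down, z forward; pixel columns grow to the right and rows downward; lengths in m; the calibration is good to about 2 mm. A picture is of the moment at which its call begins: read the wrist's pose just before it. get_calibration takes no time and is no camera call.
- robot.finish_job(): hands the job in, once; it reports no verdict.
The state is a dict: "time": time; "joints": joint angles; "qvel": joint speeds; "joint_torque": joint torques, N m; "eef_pos": TCP position; "orientation": TCP orientation; "ft_force": force on the tool from outside, world axes, zero at the start; "wrist_torque": the same for the moment, N m; "gripper_width": finger opening in m.
Only numpy, scipy, OpenCV 4.12 (cv2) and the standard library are available. Lean on these libraries where they do the work, as an engineer would, in place of code of your own. Each camera call takes 0.05 s, during which the arm holds its last target.

## Working session

There is one attempt and no reset: what is moved stays moved. The work goes in short steps, Python scripts to look and compute and a shell command to move; the robot and the scene stay as the last step left them, time stands still between calls to the robot, and variables do not carry over. Pictures are saved under pics/ and viewed, and the job is handed in when it is done.

```bash
ls; mkdir -p pics; python3 - <<'E'
from station import robot
import cv2,numpy as np
print(robot.sense())
for n in ("scene","side","wrist"):
    im=robot.get_image(n); cv2.imwrite(f"pics/{n}0.png",im); print(n,robot.get_calibration(n))
print(robot.sense()['time'])
E
```

```text
pics
{'time': 0.0, 'joints': array([ 1.27309321,  0.46945598, -0.04859398,  1.53369458,  0.02413929,
        1.14099565, -0.08232595]), 'qvel': array([ 0.0005616 ,  0.00053386,  0.00025862, -0.00035461,  0.00013225,
       -0.00058618,  0.00014172]), 'joint_torque': array([-2.64171200e-05, -5.07973337e+01, -8.04776000e-02, -2.36152124e+01,
       -6.12101331e-02,  3.80364899e-02,  1.72650302e-04]), 'eef_pos': array([ 0.17914728, -0.65031139,  0.29118923]), 'orientation': array([-9.65697296e-04,  9.90979796e-01,  1.34007753e-01, -1.85257151e-04]), 'ft_force': array([-0.90671467, -0.66347007,  0.75952652]), 'wrist_torque': array([ 0.0375415 , -0.02448743, -0.00147295]), 'gripper_width': 0.0867980629622863}
scene {'vfov': 50.4027102641066, 'cx': 284.5050404902293, 'cy': 203.55749258940088, 'k1': -0.014923718814544733, 'rvec': array([ 0.78648818,  2.46916815, -1.2297779 ]), 'tvec': array([ 0.37161924, -0.09482285,  1.11373521])}
side {'vfov': 52.722769065882275, 'cx': 276.3966370017163, 'cy': 210.45728411899591, 'k1': -0.1016289706386993, 'rvec': array([ 0.10994698, -2.91916163,  1.07903887]), 'tvec': array([0.45301082, 0.09058074, 0.90538052])}
wrist {'vfov': 71.5198100079522, 'cx': 278.07421826372166, 'cy': 206.12733090324255, 'k1': -0.06113584181549338, 'mount': array([[-1.27697178e-03, -9.70764748e-01, -2.40029525e-01,
         6.61340238e-02],
       [ 9.99998931e-01, -1.41066940e-03,  3.85193073e-04,
         4.99789187e-04],
       [-7.12534163e-04, -2.40028776e-01,  9.70765512e-01,
        -9.22669370e-02],
       [ 0.00000000e+00,  0.00000000e+00,  0.00000000e+00,
         1.00000000e+00]])}
0.15
```

View pics/scene0.png

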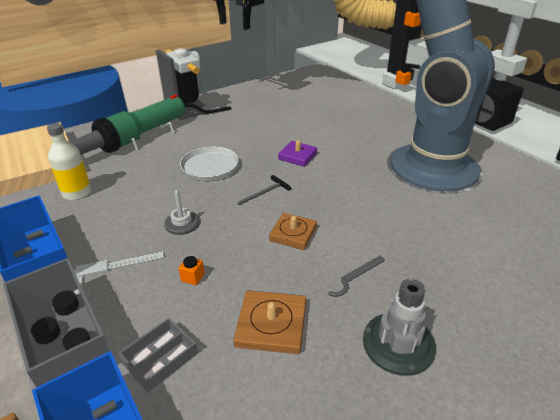

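View pics/side0.png

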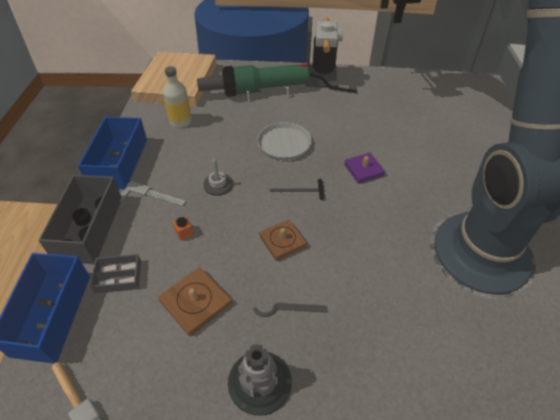

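View pics/wrist0.png

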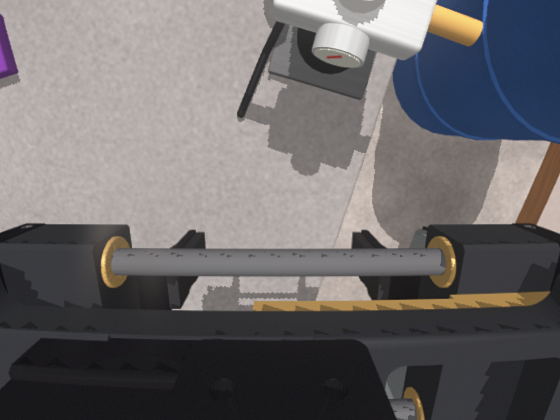

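The scene view shows the pile on the dark stand at (400,325), dish (210,163), post (180,210), small wood block (293,230), large wood block (271,320), and purple decoy (298,152). The same things are in the side view. Next I make close crops.

```bash
python3 - <<'E'
import cv2,numpy as np
def crop(n,c,h=30,s=6):
    im=cv2.imread(f"pics/{n}0.png"); x,y=c
    t=cv2.getRectSubPix(im,(2*h,2*h),(x-.5+.0,y-.5))
    return cv2.resize(t,None,fx=260/(2*h),fy=260/(2*h),interpolation=cv2.INTER_CUBIC)
A=[("scene",(400,325),50),("scene",(271,318),40),("scene",(293,228),30),("side",(260,375),45),("side",(195,298),40),("side",(284,238),30)]
T=[crop(n,c,h) for n,c,h in A]
cv2.imwrite("pics/crA.png",np.vstack([np.hstack(T[:3]),np.hstack(T[3:])]))
A=[("scene",(181,210),26),("scene",(210,163),36),("scene",(298,152),30),("side",(217,175),26),("side",(285,141),36),("side",(365,165),30)]
T=[crop(n,c,h) for n,c,h in A]
cv2.imwrite("pics/crB.png",np.vstack([np.hstack(T[:3]),np.hstack(T[3:])]))
E
```

```text
(no output)
```

View pics/crA.png

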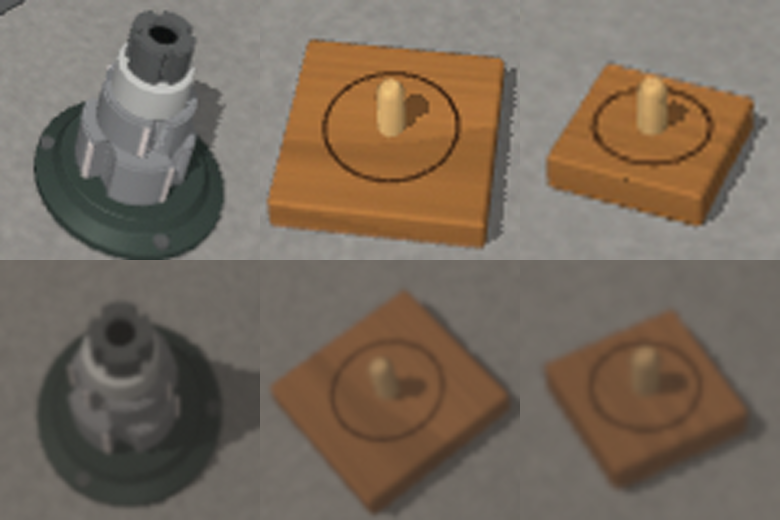

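View pics/crB.png

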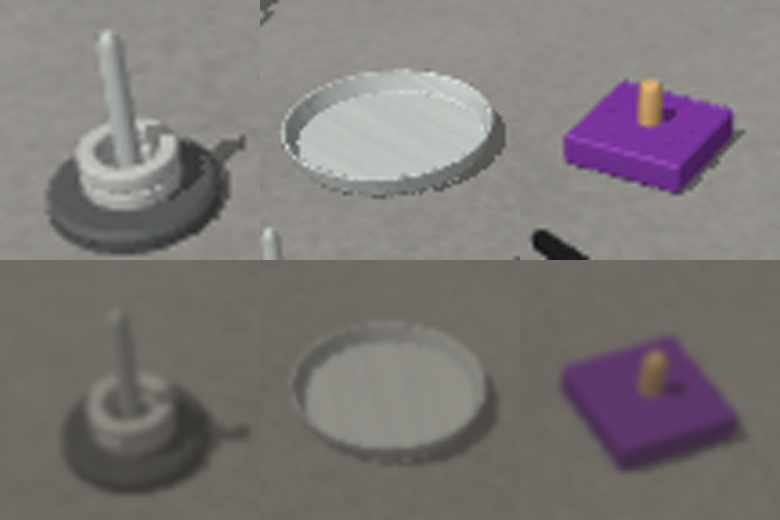

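Only one pile exists, with the nut's bore at scene (413,289) and side (257,355). The wooden blocks are distinct in size, and the purple block at scene (298,152) is the decoy. Now the positions.

```bash
cat > h.py <<'E'
import numpy as np,cv2
from station import robot
from scipy.spatial.transform import Rotation as R
def K(c): 
    f=210/np.tan(np.radians(c['vfov'])/2); return np.array([[f,0,c['cx']],[0,f,c['cy']],[0,0,1]])
def ray(n,uv,pose=None):
    c=robot.get_calibration(n)
    # drawn = s*(1+k1 s^2)
    d=(np.array(uv,float)-[c['cx'],c['cy']])/K(c)[0,0]
    s=d.copy()
    for _ in range(20): s=d/(1+c['k1']*(s@s))
    v=np.array([s[0],s[1],1])
    if n=="wrist":
        p,q=pose; T=R.from_quat(np.roll(q,-1)).as_matrix(); M=c['mount']
        return p+T@M[:3,3], T@M[:3,:3]@v
    A=cv2.Rodrigues(c['rvec'])[0]
    return -A.T@c['tvec'], A.T@v
def plane(n,uv,z,pose=None):
    o,v=ray(n,uv,pose); return o+v*(z-o[2])/v[2]
def proj(n,P,pose=None):
    c=robot.get_calibration(n)
    if n=="wrist":
        p,q=pose; T=R.from_quat(np.roll(q,-1)).as_matrix(); M=c['mount']
        X=M[:3,:3].T@(T.T@(np.array(P)-p)-M[:3,3])
    else: X=cv2.Rodrigues(c['rvec'])[0]@np.array(P)+c['tvec']
    s=X[:2]/X[2]; return s*(1+c['k1']*(s@s))*K(c)[0,0]+[c['cx'],c['cy']]
def go(x,y,yaw=None):
    """shift in tool axes, cm, to bring TCP to x,y"""
    s=robot.sense(); T=R.from_quat(np.roll(s['orientation'],-1)).as_matrix()
    d=T.T@(np.array([x,y,s['eef_pos'][2]])-s['eef_pos'])*100
    return d
E
python3 - <<'E'
from h import *
np.set_printoptions(precision=4,suppress=True)
D={"nut":((412.7,288.8),(256.5,354.9),.13),"L":((271.3,317.1),(194.4,298),.02),"S":((293.5,226.4),(282.8,237.3),.02),
"post":((180.6,213.6),(217.6,177),.028),"posttop":((176.6,191),(214.8,159.6),.085),"dish":((210.3,162.5),(284.5,140.5),.018)}
for k,(a,b,z) in D.items(): print(k,plane("scene",a,z),plane("side",b,z))
s=robot.sense();T=R.from_quat(np.roll(s['orientation'],-1)).as_matrix();print(T)
E
```

```text
nut [0.4632 0.316  0.13  ] [0.4604 0.3123 0.13  ]
L [0.6018 0.1692 0.02  ] [0.6007 0.166  0.02  ]
S [0.4393 0.0078 0.02  ] [0.44   0.0065 0.02  ]
post [ 0.6096 -0.1509  0.028 ] [ 0.6079 -0.1562  0.028 ]
posttop [ 0.6097 -0.1505  0.085 ] [ 0.6083 -0.1557  0.085 ]
dish [ 0.46   -0.3072  0.018 ] [ 0.4566 -0.3145  0.018 ]
[[ 0.9641  0.2656 -0.0004]
 [ 0.2656 -0.9641  0.0014]
 [-0.0001 -0.0015 -1.    ]]
```

```bash
python3 - <<'E'
from h import *
np.set_printoptions(precision=2,suppress=True)
print(go(.50,-.20), go(.462,.314)); s=robot.sense(); print(proj("wrist",s['eef_pos']+[0,0,-.06],(s['eef_pos'],s['orientation'])))
print(plane("scene",(110,135),.05),plane("scene",(180,105),.03),plane("scene",(185,60),.1))
E
```

```text
[ 42.89 -34.9    0.05] [ 52.88 -85.47   0.13]
[277.3 255.3]
[ 0.63 -0.53  0.05] [ 0.39 -0.63  0.03] [ 0.29 -0.79  0.1 ]
```

```bash
python3 -m crank '[{"x":42.9,"y":-34.9},{"x":42.9,"y":-34.9},{"x":42.9,"y":-34.9},{"x":42.9,"y":-34.9},{"x":42.9,"y":-34.9},{"x":42.9,"y":-34.9},{"x":42.9,"y":-34.9},{"x":42.9,"y":-34.9},{"x":42.9,"y":-34.9},{"x":42.9,"y":-34.9},{"x":42.9,"y":-34.9},{"x":42.9,"y":-34.9}]' 1
python3 - <<'E'
from h import *
np.set_printoptions(precision=2,suppress=True)
s=robot.sense(); print(s['time'],s['eef_pos'],s['joints']); print(go(.462,.314)); cv2.imwrite("pics/w1.png",robot.get_image("wrist"))
E
```

```text
0.15 [ 0.18 -0.65  0.29] [ 1.27  0.47 -0.05  1.53  0.02  1.14 -0.08]
[ 52.88 -85.47   0.13]schema error: expected keys x, y, z, turn
```

View pics/w1.png

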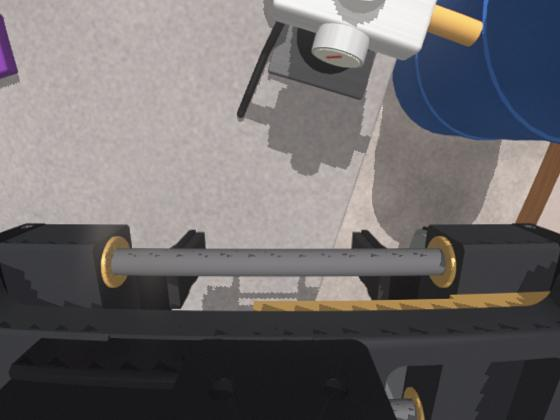

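```bash
python3 -m crank '[{"x":42.9,"y":-34.9,"z":0,"turn":0},{"x":42.9,"y":-34.9,"z":0,"turn":0},{"x":42.9,"y":-34.9,"z":0,"turn":0},{"x":42.9,"y":-34.9,"z":0,"turn":0},{"x":42.9,"y":-34.9,"z":0,"turn":0},{"x":42.9,"y":-34.9,"z":0,"turn":0},{"x":42.9,"y":-34.9,"z":0,"turn":0},{"x":42.9,"y":-34.9,"z":0,"turn":0},{"x":42.9,"y":-34.9,"z":0,"turn":0},{"x":42.9,"y":-34.9,"z":0,"turn":0},{"x":42.9,"y":-34.9,"z":0,"turn":0},{"x":42.9,"y":-34.9,"z":0,"turn":0}]' 1
python3 - <<'E'
from h import *
np.set_printoptions(precision=2,suppress=True)
s=robot.sense(); print(s['time'],s['eef_pos'],s['joints']); print(go(.462,.314)); cv2.imwrite("pics/w1.png",robot.get_image("wrist"))
E
```

```text
time: 1.7
eef_pos: [0.4992, -0.2018, 0.2918]
orientation: [-0.0, 0.991, 0.132, -0.001]
ft_force: [-0.2, 0.7, -0.1]
gripper_width: 0.0873
1.7 [ 0.5  -0.2   0.29] [ 0.56  0.27 -0.31  1.84  0.09  1.05 -1.09]
[  9.96 -50.75   0.03]
```

View pics/w1.png

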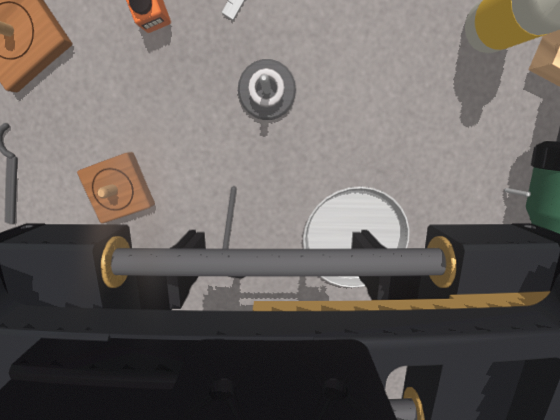

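The wrist view shows the post's rings at (266,88), the small block's circle at (112,189), the dish centre at about (357,237), and the large block's circle at the upper left edge.

```bash
python3 - <<'E'
from h import *
np.set_printoptions(precision=4,suppress=True)
s=robot.sense(); p=(s['eef_pos'],s['orientation'])
for k,u,z in (("post",(266.5,88),.028),("S",(112.5,189),.02),("dish",(357,237),.018)): print(k,plane("wrist",u,z,p))
E
python3 -c "
import cv2;im=cv2.imread('pics/w1.png');import numpy as np
a=cv2.resize(im[50:130,226:306],None,fx=4,fy=4,interpolation=2);b=cv2.resize(im[149:229,72:152],None,fx=4,fy=4,interpolation=2)
cv2.imwrite('pics/w1c.png',np.hstack([a,b]))"
```

```text
post [ 0.6101 -0.1584  0.028 ]
S [0.4421 0.0044 0.02  ]
dish [ 0.4622 -0.3214  0.018 ]
```

View pics/w1c.png

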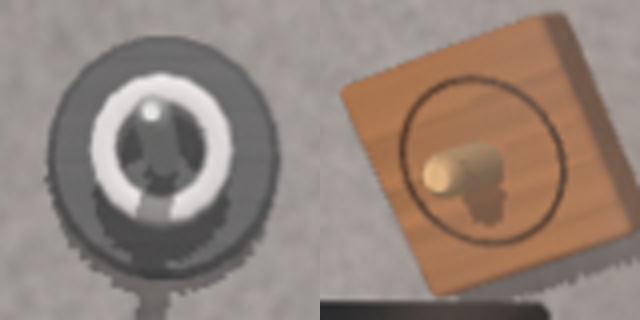

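```bash
python3 -m crank '[{"x":10,"y":-50.7,"z":0,"turn":0},{"x":10,"y":-50.7,"z":0,"turn":0},{"x":10,"y":-50.7,"z":0,"turn":0},{"x":10,"y":-50.7,"z":0,"turn":0},{"x":10,"y":-50.7,"z":0,"turn":0},{"x":2,"y":-50.7,"z":0,"turn":0},{"x":2,"y":-50.7,"z":0,"turn":0},{"x":0,"y":-50.7,"z":0,"turn":0},{"x":0,"y":-50.7,"z":0,"turn":0},{"x":0,"y":-50.7,"z":0,"turn":0},{"x":0,"y":-50.7,"z":0,"turn":0}]' 1
python3 - <<'E'
from h import *
np.set_printoptions(precision=2,suppress=True)
s=robot.sense(); print(s['time'],s['eef_pos'],s['joints']); print(go(.462,.314)); cv2.imwrite("pics/w2.png",robot.get_image("wrist"))
E
```

```text
time: 3.12
eef_pos: [0.3675, 0.2858, 0.2922]
orientation: [0.0, 0.991, 0.131, -0.0]
ft_force: [0.4, -0.4, -0.2]
gripper_width: 0.0873
3.125 [0.37 0.29 0.29] [-0.17  0.18 -0.65  1.98  0.13  1.02 -2.19]
[ 9.86 -0.27 -0.  ]
```

View pics/w2.png

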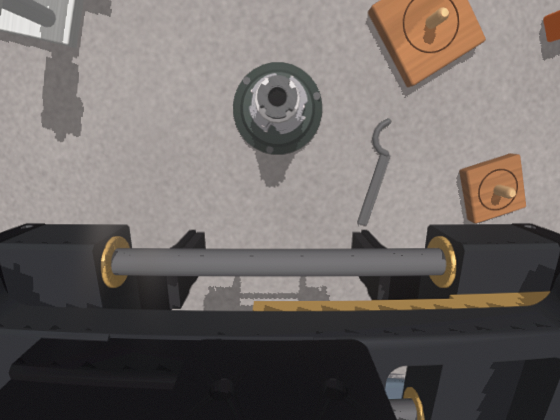

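Nut bore is at (278,97), the large block's circle at about (431,22), and the small block's circle at (498,189).

```bash
python3 - <<'E'
from h import *
np.set_printoptions(precision=4,suppress=True)
s=robot.sense(); p=(s['eef_pos'],s['orientation'])
im=cv2.imread("pics/w2.png")
for k,u,z in (("nut",(277.5,97),.13),("L",(431,22),.02),("S",(498,189.5),.02)): print(k,plane("wrist",u,z,p))
a=cv2.resize(im[57:157,228:328],None,fx=3.2,fy=3.2,interpolation=2);b=cv2.resize(im[0:80,391:471],None,fx=4,fy=4,interpolation=2)
cv2.imwrite('pics/w2c.png',np.hstack([a,b]))
E
```

```text
nut [0.4607 0.3105 0.13  ]
L [0.6024 0.1643 0.02  ]
S [0.4409 0.0044 0.02  ]
```

View pics/w2c.png

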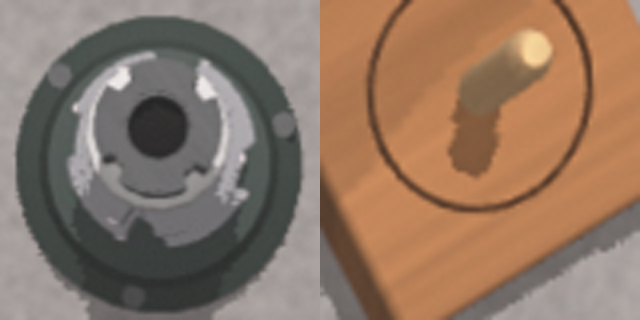

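```bash
python3 - <<'E'
from h import *
print(go(.4608,.3108).round(2), robot.sense()['eef_pos'])
E
```

```text
[ 9.65 -0.01 -0.01] [0.36757484 0.28573559 0.29218966]
```

```bash
python3 -m crank '[{"x":9.65,"y":0,"z":0,"turn":0},{"x":9.65,"y":0,"z":0,"turn":0},{"x":9.65,"y":0,"z":5,"turn":0},{"x":9.65,"y":0,"z":9,"turn":0},{"x":9.65,"y":0,"z":11.2,"turn":0},{"x":9.65,"y":0,"z":11.2,"turn":0},{"x":9.65,"y":0,"z":11.2,"turn":0},{"x":9.65,"y":0,"z":11.2,"turn":0}]' 1
python3 - <<'E'
from h import *
print(go(.4608,.3108).round(2), robot.sense()['eef_pos'])
cv2.imwrite("pics/w3.png",np.hstack([robot.get_image("side")[250:,130:400],robot.get_image("scene")[200:370,280:]]))
E
```

```text
time: 4.18
eef_pos: [0.4616, 0.3108, 0.1815]
orientation: [-0.0, 0.991, 0.13, 0.001]
ft_force: [-0.2, -0.9, 0.7]
gripper_width: 0.0871
[-0.08 -0.02 -0.  ] [0.46158845 0.31084635 0.18145196]
```

View pics/w3.png

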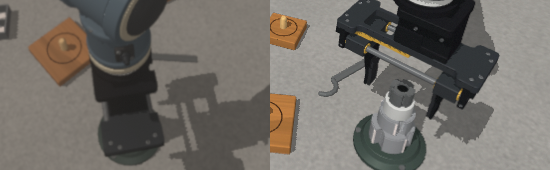

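The scene view shows the jaws straddling the nut, so I close them.

```bash
python3 -m crank '[{"x":-0.05,"y":0,"z":0.1,"turn":0},{"x":-0.05,"y":0,"z":0.1,"turn":0},{"x":-0.05,"y":0,"z":0.1,"turn":0},{"x":-0.05,"y":0,"z":0.1,"turn":0},{"x":-0.05,"y":0,"z":0.1,"turn":0},{"x":-0.05,"y":0,"z":0.1,"turn":0}]' 0.2
```

```text
time: 5.03
eef_pos: [0.4607, 0.3108, 0.1802]
orientation: [-0.0, 0.991, 0.13, 0.001]
ft_force: [-0.6, 1.5, -0.0]
gripper_width: 0.0348
```

```bash
python3 -m crank '[{"x":0,"y":0,"z":-3,"turn":0},{"x":0,"y":0,"z":-7,"turn":0},{"x":0,"y":0,"z":-11,"turn":0},{"x":0,"y":0,"z":-11,"turn":0}]'
python3 - <<'E'
from h import *
print(go(.462,-.305).round(2), robot.sense()['eef_pos'])
s=robot.sense();p=(s['eef_pos'],s['orientation']);cv2.imwrite("pics/w4.png",robot.get_image("wrist"))
E
```

```text
time: 5.52
eef_pos: [0.4616, 0.3119, 0.2933]
orientation: [-0.002, 0.991, 0.13, 0.004]
ft_force: [0.2, -0.0, -1.0]
gripper_width: 0.0329
[-15.9   59.61  -0.28] [0.46158736 0.31191782 0.29328617]
```

View pics/w4.png

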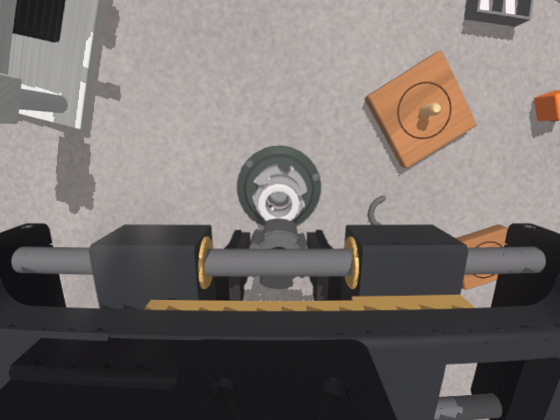

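The nut is held; the ring (279,200) stayed on the pile, and the large block's circle is at (424,109).

```bash
python3 - <<'E'
from h import *
np.set_printoptions(precision=4,suppress=True)
im=cv2.imread("pics/w4.png")
s=robot.sense(); p=(s['eef_pos'],s['orientation'])
print(plane("wrist",(424,109),.02,p),plane("wrist",(279,200.5),.106,p))
E
python3 -m crank '[{"x":-15.9,"y":59.6,"z":0,"turn":0},{"x":-15.9,"y":59.6,"z":0,"turn":0},{"x":-15.9,"y":59.6,"z":0,"turn":0},{"x":-15.9,"y":59.6,"z":0,"turn":0},{"x":-15.9,"y":59.6,"z":0,"turn":0},{"x":-15.9,"y":59.6,"z":0,"turn":0},{"x":-15.9,"y":59.6,"z":0,"turn":0},{"x":-15.9,"y":59.6,"z":0,"turn":0},{"x":-15.9,"y":59.6,"z":0,"turn":0},{"x":-15.9,"y":59.6,"z":0,"turn":0},{"x":-15.9,"y":59.6,"z":0,"turn":0},{"x":-15.9,"y":59.6,"z":0,"turn":0}]'
python3 - <<'E'
from h import *
print(go(.461,-.313).round(2), robot.sense()['eef_pos'],robot.sense()['joints'].round(2))
cv2.imwrite("pics/w5.png",np.hstack([robot.get_image("wrist"),robot.get_image("scene")[:,100:320]]))
E
```

```text
[0.6016 0.1649 0.02  ] [0.4649 0.3107 0.106 ]
time: 7.08
eef_pos: [0.4606, -0.305, 0.2883]
orientation: [-0.002, 0.991, 0.13, 0.001]
ft_force: [0.2, 0.1, -1.6]
gripper_width: 0.033
[-0.17  0.78 -0.  ] [ 0.46064651 -0.30499864  0.28825775] [ 0.72  0.29 -0.26  1.82  0.08  1.05 -0.88]
```

View pics/w5.png

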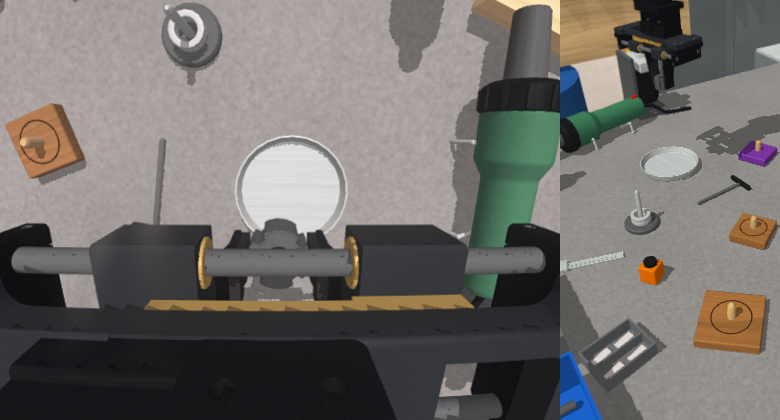

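```bash
python3 - <<'E'
from h import *
np.set_printoptions(precision=4,suppress=True)
s=robot.sense(); p=(s['eef_pos'],s['orientation'])
T=R.from_quat(np.roll(s['orientation'],-1)).as_matrix()
print("dish",plane("wrist",(291,190),.018,p),"post",plane("wrist",(186,31),.028,p))
for u in ((478,170),(468,280),(478,110)):
  for z in (.03,.07): print(u,z,T.T@(plane("wrist",u,z,p)-s['eef_pos']))
E
```

```text
dish [ 0.4636 -0.3203  0.018 ] post [ 0.6093 -0.1576  0.028 ]
(478, 170) 0.03 [0.0252 0.2488 0.2585]
(478, 170) 0.07 [0.0299 0.2205 0.2185]
(468, 280) 0.03 [-0.1249  0.2602  0.258 ]
(468, 280) 0.07 [-0.1032  0.2306  0.2182]
(478, 110) 0.03 [0.0967 0.2385 0.2587]
(478, 110) 0.07 [0.0933 0.2114 0.2187]
```

```bash
python3 -m crank '[{"x":-0.2,"y":1,"z":5,"turn":0},{"x":-0.2,"y":1,"z":10,"turn":0},{"x":-0.2,"y":1,"z":15,"turn":0},{"x":-0.2,"y":1,"z":18,"turn":0},{"x":-0.2,"y":1,"z":19.5,"turn":0},{"x":-0.2,"y":1,"z":20,"turn":0},{"x":-0.2,"y":1,"z":20.3,"turn":0},{"x":-0.2,"y":1,"z":20.3,"turn":0}]'
python3 - <<'E'
from h import *
cv2.imwrite("pics/w6.png",cv2.resize(robot.get_image("scene")[100:200,150:290],None,fx=4,fy=4))
E
```

```text
time: 8.18
eef_pos: [0.4628, -0.3138, 0.087]
orientation: [-0.001, 0.991, 0.132, 0.002]
ft_force: [0.1, 0.1, -0.9]
gripper_width: 0.0338
```

View pics/w6.png

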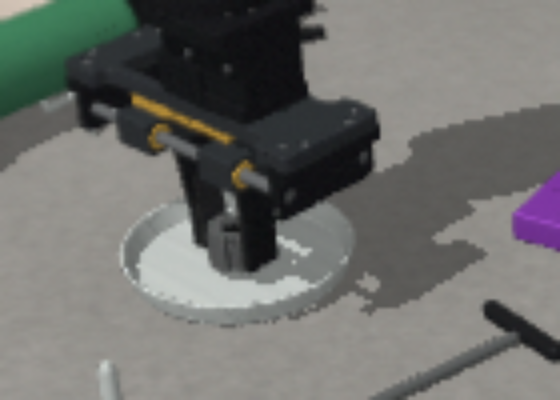

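The nut is upright just above the dish floor. I lower it in small steps.

```bash
python3 -m crank '[{"x":0,"y":0,"z":0.3,"turn":0},{"x":0,"y":0,"z":0.5,"turn":0},{"x":0,"y":0,"z":0.6,"turn":0},{"x":0,"y":0,"z":0.7,"turn":0},{"x":0,"y":0,"z":0.7,"turn":0}]'
python3 -m crank '[{"x":0,"y":0,"z":0.1,"turn":0},{"x":0,"y":0,"z":0.1,"turn":0}]'
```

```text
time: 8.85
eef_pos: [0.4628, -0.3138, 0.0799]
orientation: [-0.001, 0.991, 0.132, 0.002]
ft_force: [-0.8, -0.0, -0.7]
gripper_width: 0.0333
time: 9.1
eef_pos: [0.4627, -0.3138, 0.0788]
orientation: [-0.001, 0.991, 0.132, 0.002]
ft_force: [0.2, 0.3, -1.7]
gripper_width: 0.033
```

```bash
for i in 1 2; do python3 -m crank '[{"x":0,"y":0,"z":0.08,"turn":0},{"x":0,"y":0,"z":0.08,"turn":0}]'; done
```

```text
time: 9.35
eef_pos: [0.4629, -0.3138, 0.0785]
orientation: [-0.001, 0.991, 0.132, 0.002]
ft_force: [0.4, 0.7, 4.9]
gripper_width: 0.0335
time: 9.6
eef_pos: [0.4629, -0.3138, 0.0785]
orientation: [-0.001, 0.991, 0.132, 0.002]
ft_force: [-2.4, 0.8, 7.0]
gripper_width: 0.0333
```

Contact came at the expected height, so I release, lift and head back. The ring is next.

```bash
python3 -m crank '[{"x":0,"y":0,"z":-0.1,"turn":0},{"x":0,"y":0,"z":-0.1,"turn":0},{"x":0,"y":0,"z":-0.1,"turn":0},{"x":0,"y":0,"z":-0.1,"turn":0}]' 0.6
python3 -m crank '[{"x":0,"y":0,"z":-2,"turn":0},{"x":0,"y":0,"z":-5,"turn":0},{"x":0,"y":0,"z":-10,"turn":0},{"x":0,"y":0,"z":-15,"turn":0},{"x":0,"y":0,"z":-20,"turn":0},{"x":0,"y":0,"z":-20,"turn":0}]'
python3 - <<'E'
from h import *
print(go(.4615,.3108).round(2), robot.sense()['eef_pos'])
cv2.imwrite("pics/w7.png",cv2.resize(robot.get_image("scene")[120:200,160:260],None,fx=4,fy=4))
E
```

```text
time: 10.1
eef_pos: [0.4628, -0.3137, 0.0793]
orientation: [-0.001, 0.991, 0.132, 0.002]
ft_force: [-0.2, 0.4, -0.5]
gripper_width: 0.0517
time: 10.85
eef_pos: [0.4642, -0.3152, 0.2838]
orientation: [0.002, 0.991, 0.131, 0.005]
ft_force: [-0.5, 0.6, 0.6]
gripper_width: 0.0523
[ 16.06 -60.5   -0.18] [ 0.46419855 -0.31516248  0.28376949]
```

View pics/w7.png

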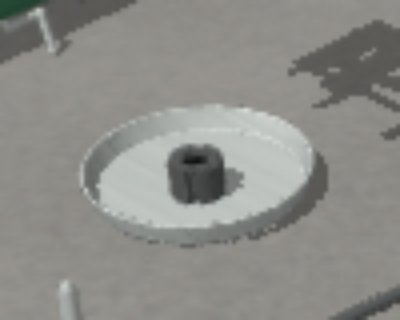

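Nut stands flat in the dish. I go back, stopping 7 cm short of the pile to see the ring.

```bash
python3 -m crank '[{"x":16,"y":-60.5,"z":0,"turn":0},{"x":16,"y":-60.5,"z":0,"turn":0},{"x":16,"y":-60.5,"z":0,"turn":0},{"x":16,"y":-60.5,"z":0,"turn":0},{"x":16,"y":-60.5,"z":0,"turn":0},{"x":16,"y":-60.5,"z":0,"turn":0},{"x":16,"y":-60.5,"z":0,"turn":0},{"x":16,"y":-60.5,"z":0,"turn":0},{"x":9,"y":-60.5,"z":0,"turn":0},{"x":9,"y":-60.5,"z":0,"turn":0},{"x":9,"y":-60.5,"z":0,"turn":0},{"x":9,"y":-60.5,"z":0,"turn":0}]' 1
python3 - <<'E'
from h import *
s=robot.sense();print(s['eef_pos'],s['orientation']);im=robot.get_image("wrist")
cv2.imwrite("pics/w8.png",im);cv2.imwrite("pics/w8c.png",cv2.resize(im[80:210,210:350],None,fx=4,fy=4,interpolation=2))
E
```

```text
time: 12.4
eef_pos: [0.3917, 0.2923, 0.2794]
orientation: [0.001, 0.991, 0.132, 0.002]
ft_force: [-0.4, -1.1, -0.9]
gripper_width: 0.0869
[0.39171781 0.29228557 0.27935801] [0.00117828 0.99127229 0.13180997 0.00199906]
```

View pics/w8c.png

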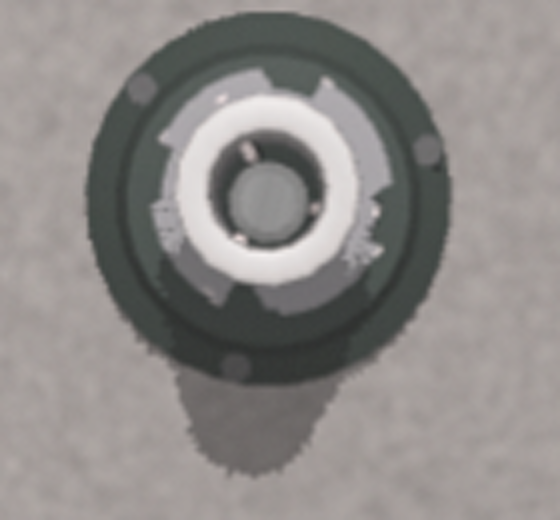

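Ring top centre is at wrist pixel (277,127), and it is sitting flat.

```bash
python3 - <<'E'
from h import *
s=robot.sense();p=(s['eef_pos'],s['orientation']);r=plane("wrist",(277,127),.106,p);print(r.round(4),go(*r[:2]).round(2),s['eef_pos'][2])
E
```

```text
[0.4631 0.3103 0.106 ] [7.31 0.03 0.03] 0.27951711707108645
```

```bash
python3 -m crank '[{"x":7.3,"y":0,"z":0,"turn":0},{"x":7.3,"y":0,"z":4,"turn":0},{"x":7.3,"y":0,"z":8,"turn":0},{"x":7.3,"y":0,"z":11,"turn":0},{"x":7.3,"y":0,"z":12.3,"turn":0},{"x":7.3,"y":0,"z":12.3,"turn":0},{"x":7.3,"y":0,"z":12.3,"turn":0},{"x":7.3,"y":0,"z":12.3,"turn":0}]' 1
python3 - <<'E'
from h import *
print(go(.4631,.3105).round(2), robot.sense()['eef_pos'])
E
```

```text
time: 13.45
eef_pos: [0.4641, 0.3106, 0.1581]
orientation: [0.001, 0.991, 0.131, 0.003]
ft_force: [0.3, 0.0, 0.4]
gripper_width: 0.0872
[-0.1  -0.01 -0.  ] [0.46405064 0.31063807 0.15805318]
```

```bash
python3 -m crank '[{"x":-0.1,"y":0,"z":0.3,"turn":0},{"x":-0.1,"y":0,"z":0.3,"turn":0},{"x":-0.1,"y":0,"z":0.3,"turn":0},{"x":-0.1,"y":0,"z":0.3,"turn":0},{"x":-0.1,"y":0,"z":0.3,"turn":0},{"x":-0.1,"y":0,"z":0.3,"turn":0}]' 0.3
python3 -m crank '[{"x":0,"y":0,"z":-2,"turn":0},{"x":0,"y":0,"z":-6,"turn":0},{"x":0,"y":0,"z":-10,"turn":0},{"x":0,"y":0,"z":-13,"turn":0},{"x":0,"y":0,"z":-13,"turn":0}]'
python3 - <<'E'
from h import *
s=robot.sense();print(s['eef_pos'],s['orientation'],go(.5,-.17).round(2));im=robot.get_image("wrist")
cv2.imwrite("pics/w9.png",im)
E
```

```text
time: 14.2
eef_pos: [0.463, 0.3106, 0.155]
orientation: [0.001, 0.991, 0.131, 0.003]
ft_force: [-0.6, 0.5, -0.5]
gripper_width: 0.0406
time: 14.82
eef_pos: [0.4629, 0.3117, 0.2885]
orientation: [-0.001, 0.991, 0.131, 0.006]
ft_force: [0.3, -0.6, -1.6]
gripper_width: 0.0411
[0.46292147 0.31165627 0.28854101] [-6.80704670e-04  9.91401310e-01  1.30704642e-01  6.26696635e-03] [-8.9  47.48 -0.1 ]
```

View pics/w9.png

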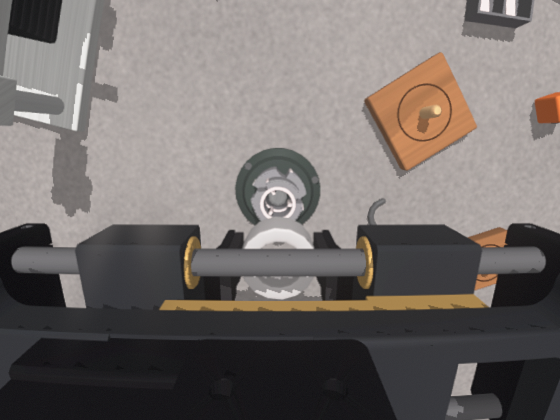

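The ring is held and the heads stayed put. I go to a viewing point short of the post.

```bash
python3 -m crank '[{"x":-9.5,"y":49,"z":0,"turn":0},{"x":-9.5,"y":49,"z":0,"turn":0},{"x":-9.5,"y":49,"z":0,"turn":0},{"x":-9.5,"y":49,"z":0,"turn":0},{"x":-9.5,"y":49,"z":0,"turn":0},{"x":-9.5,"y":49,"z":0,"turn":0},{"x":-9.5,"y":49,"z":0,"turn":0},{"x":-9.5,"y":49,"z":0,"turn":0},{"x":-9.5,"y":49,"z":0,"turn":0},{"x":-9.5,"y":49,"z":0,"turn":0}]'
python3 - <<'E'
from h import *
s=robot.sense();print(s['eef_pos'],s['orientation'],go(.6097,-.158).round(2));im=robot.get_image("wrist")
cv2.imwrite("pics/w10.png",im)
E
```

```text
time: 16.12
eef_pos: [0.4967, -0.1866, 0.2851]
orientation: [-0.001, 0.991, 0.131, 0.003]
ft_force: [-0.4, 0.7, -2.2]
gripper_width: 0.0407
[ 0.49673786 -0.18658869  0.28511141] [-7.58553626e-04  9.91430981e-01  1.30587466e-01  3.30878372e-03] [11.65  0.16  0.08]
```

View pics/w10.png

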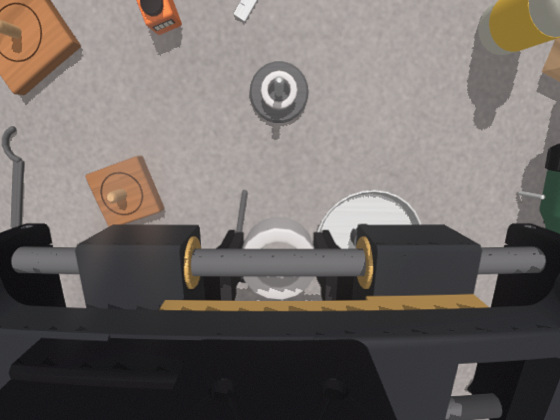

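Post rings are centred at (279,90) and the post is directly ahead.

```bash
python3 - <<'E'
from h import *
s=robot.sense();p=(s['eef_pos'],s['orientation'])
im=cv2.imread("pics/w10.png");cv2.imwrite("pics/w10c.png",cv2.resize(im[50:130,239:319],None,fx=6,fy=6,interpolation=2))
r=plane("wrist",(279,90),.028,p);print(r.round(4),go(*r[:2]).round(2))
E
```

```text
[ 0.6109 -0.1569  0.028 ] [11.74  0.18  0.09]
```

View pics/w10c.png

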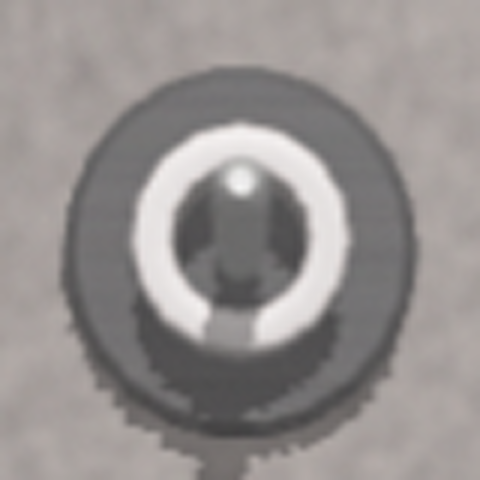

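```bash
python3 -m crank '[{"x":6,"y":0.2,"z":0,"turn":0},{"x":11.7,"y":0.2,"z":0,"turn":0},{"x":11.7,"y":0.2,"z":4,"turn":0},{"x":11.7,"y":0.2,"z":8,"turn":0},{"x":11.7,"y":0.2,"z":10.5,"turn":0},{"x":11.7,"y":0.2,"z":11,"turn":0},{"x":11.7,"y":0.2,"z":11,"turn":0}]'
python3 - <<'E'
from h import *
s=robot.sense();print(s['eef_pos'],go(.6105,-.1575).round(2))
a=robot.get_image("scene")[150:250,130:230];b=robot.get_image("side")[110:210,165:265]
cv2.imwrite("pics/w11.png",cv2.resize(np.hstack([a,b]),None,fx=4,fy=4,interpolation=2))
E
```

```text
time: 17.05
eef_pos: [0.6117, -0.1557, 0.1768]
orientation: [-0.001, 0.991, 0.132, 0.004]
ft_force: [0.4, -0.4, -0.9]
gripper_width: 0.041
[ 0.61165393 -0.1557428   0.17682938] [-0.16  0.14 -0.  ]
```

View pics/w11.png

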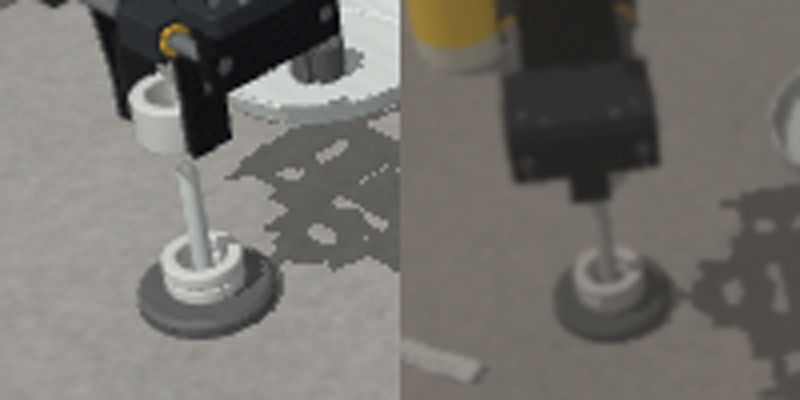

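The held ring lines up with the post tip to within a few mm. I correct by 1.5 mm and descend.

```bash
python3 -m crank '[{"x":-0.15,"y":0.1,"z":0,"turn":0},{"x":-0.15,"y":0.1,"z":1,"turn":0},{"x":-0.15,"y":0.1,"z":2,"turn":0},{"x":-0.15,"y":0.1,"z":3,"turn":0},{"x":-0.15,"y":0.1,"z":3,"turn":0}]'
python3 - <<'E'
from h import *
s=robot.sense();print(go(.6105,-.1575).round(2))
a=robot.get_image("scene")[150:250,130:230];b=robot.get_image("side")[110:210,165:265]
cv2.imwrite("pics/w12.png",cv2.resize(np.hstack([a,b]),None,fx=4,fy=4,interpolation=2))
E
```

```text
time: 17.77
eef_pos: [0.6105, -0.1576, 0.1463]
orientation: [-0.001, 0.991, 0.132, 0.004]
ft_force: [0.4, -0.3, -1.1]
gripper_width: 0.0411
[ 0.01 -0.01  0.  ]
```

View pics/w12.png

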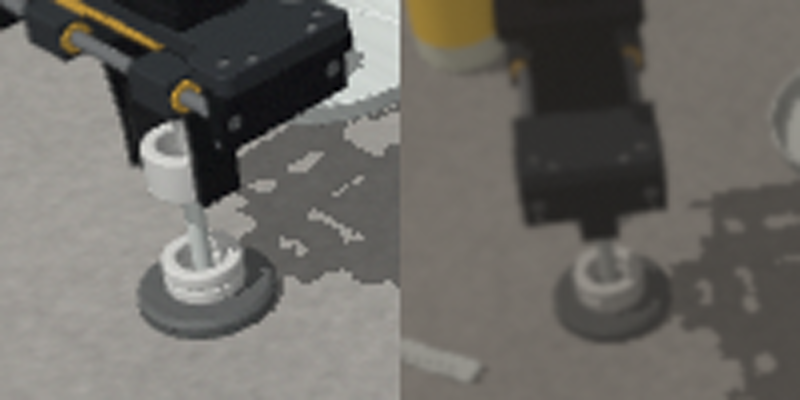

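The post has entered the ring with no side force. I continue to TCP 0.103, then creep down.

```bash
python3 -m crank '[{"x":0,"y":0,"z":1.5,"turn":0},{"x":0,"y":0,"z":3,"turn":0},{"x":0,"y":0,"z":3.8,"turn":0},{"x":0,"y":0,"z":4.1,"turn":0},{"x":0,"y":0,"z":4.2,"turn":0},{"x":0,"y":0,"z":4.2,"turn":0}]'
for i in 1 2 3; do python3 -m crank '[{"x":0,"y":0,"z":0.1,"turn":0},{"x":0,"y":0,"z":0.1,"turn":0}]'; done
```

```text
time: 18.62
eef_pos: [0.6119, -0.1576, 0.1059]
orientation: [-0.0, 0.991, 0.132, 0.005]
ft_force: [-0.3, 0.3, -1.5]
gripper_width: 0.041
time: 18.88
eef_pos: [0.612, -0.1577, 0.1051]
orientation: [-0.0, 0.991, 0.132, 0.005]
ft_force: [0.4, -0.3, -0.9]
gripper_width: 0.041
time: 19.12
eef_pos: [0.612, -0.1576, 0.1041]
orientation: [-0.0, 0.991, 0.132, 0.005]
ft_force: [1.2, -0.0, -1.6]
gripper_width: 0.0407
time: 19.38
eef_pos: [0.6119, -0.1577, 0.103]
orientation: [-0.0, 0.991, 0.132, 0.005]
ft_force: [-0.7, -0.7, -2.5]
gripper_width: 0.0411
```

```bash
for i in 1 2 3; do python3 -m crank '[{"x":-0.03,"y":0,"z":0.09,"turn":0},{"x":-0.03,"y":0,"z":0.09,"turn":0}]' | grep -E "eef|ft"; done
```

```text
eef_pos: [0.6116, -0.1577, 0.102]
ft_force: [-0.2, 0.3, -1.1]
eef_pos: [0.6114, -0.1578, 0.1011]
ft_force: [-0.3, -0.3, -1.7]
eef_pos: [0.6114, -0.1577, 0.101]
ft_force: [-1.5, 0.8, 5.3]
```

Contact at 0.101 as predicted. Release and lift.

```bash
python3 -m crank '[{"x":0,"y":0,"z":0,"turn":0},{"x":0,"y":0,"z":0,"turn":0},{"x":0,"y":0,"z":0,"turn":0},{"x":0,"y":0,"z":0,"turn":0},{"x":0,"y":0,"z":0,"turn":0}]' 0.75
python3 -m crank '[{"x":0,"y":0,"z":-2,"turn":0},{"x":0,"y":0,"z":-6,"turn":0},{"x":0,"y":0,"z":-11,"turn":0},{"x":0,"y":0,"z":-16,"turn":0},{"x":0,"y":0,"z":-18,"turn":0},{"x":0,"y":0,"z":-18,"turn":0}]'
python3 - <<'E'
from h import *
s=robot.sense();print(go(.395,.293).round(2))
a=robot.get_image("scene")[150:250,130:230];b=robot.get_image("side")[110:210,165:265]
cv2.imwrite("pics/w13.png",cv2.resize(np.hstack([a,b]),None,fx=4,fy=4,interpolation=2))
E
```

```text
time: 20.75
eef_pos: [0.6114, -0.1577, 0.101]
orientation: [-0.0, 0.991, 0.132, 0.005]
ft_force: [-0.7, 0.2, -0.2]
gripper_width: 0.0648
time: 21.5
eef_pos: [0.6103, -0.158, 0.2843]
orientation: [0.001, 0.991, 0.132, 0.008]
ft_force: [0.0, -0.3, -0.5]
gripper_width: 0.0653
[ -8.98 -49.16  -0.34]
```

View pics/w13.png

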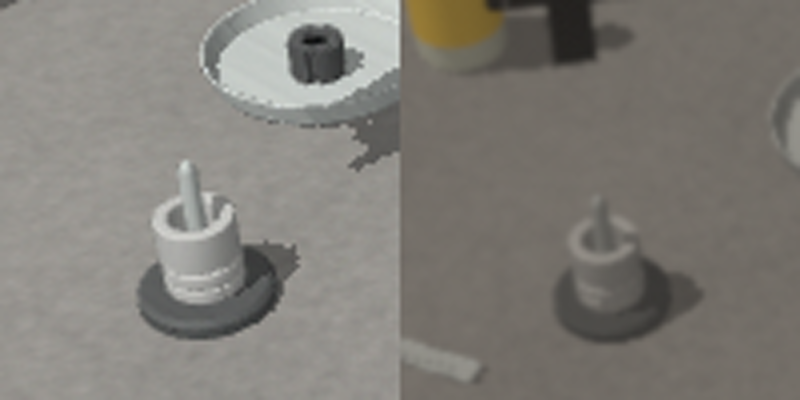

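The ring sits flat on the two rings. Now to the small head, again stopping 7 cm short.

```bash
python3 -m crank '[{"x":-9,"y":-49.2,"z":0,"turn":0},{"x":-9,"y":-49.2,"z":0,"turn":0},{"x":-9,"y":-49.2,"z":0,"turn":0},{"x":-9,"y":-49.2,"z":0,"turn":0},{"x":-9,"y":-49.2,"z":0,"turn":0},{"x":-9,"y":-49.2,"z":0,"turn":0},{"x":-9,"y":-49.2,"z":0,"turn":0},{"x":-9,"y":-49.2,"z":0,"turn":0},{"x":-9,"y":-49.2,"z":0,"turn":0},{"x":-9,"y":-49.2,"z":0,"turn":0}]' 1
python3 - <<'E'
from h import *
s=robot.sense();print(s['eef_pos'],s['orientation']);im=robot.get_image("wrist")
cv2.imwrite("pics/w14.png",im);cv2.imwrite("pics/w14c.png",cv2.resize(im[80:210,210:350],None,fx=4,fy=4,interpolation=2))
E
```

```text
time: 22.85
eef_pos: [0.3931, 0.2925, 0.2781]
orientation: [0.001, 0.991, 0.132, 0.004]
ft_force: [-0.9, -0.7, 0.6]
gripper_width: 0.0871
[0.39308555 0.29252849 0.27811011] [6.96414030e-04 9.91221997e-01 1.32147231e-01 3.94686543e-03]
```

View pics/w14c.png

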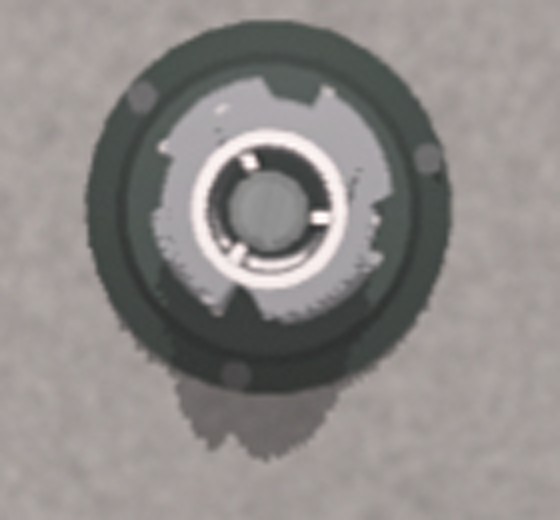

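```bash
python3 - <<'E'
from h import *
s=robot.sense();p=(s['eef_pos'],s['orientation']);r=plane("wrist",(277.4,132),.082,p);print(r.round(4),go(*r[:2]).round(2),s['eef_pos'][2])
im=cv2.imread("pics/w14.png");cv2.imwrite("pics/w14d.png",cv2.resize(im[95:165,240:315],None,fx=8,fy=8,interpolation=2))
E
```

```text
[0.4613 0.3095 0.082 ] [6.99 0.05 0.06] 0.27824470581467864
```

View pics/w14d.png

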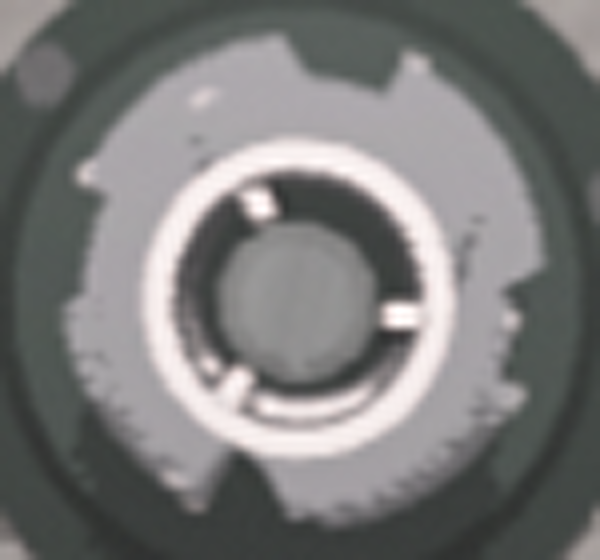

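Small-head gullets lie at about 110°, 230° and 350° in image, so the right jaw would meet one. I turn the jaws 20°.

```bash
python3 -m crank '[{"x":7,"y":0,"z":0,"turn":10},{"x":7,"y":0,"z":0,"turn":20},{"x":7,"y":0,"z":5,"turn":20},{"x":7,"y":0,"z":10,"turn":20},{"x":7,"y":0,"z":14,"turn":20},{"x":7,"y":0,"z":15,"turn":20},{"x":7,"y":0,"z":15,"turn":20},{"x":7,"y":0,"z":15,"turn":20}]' 1
python3 - <<'E'
from h import *
s=robot.sense();print(go(.4618,.3098).round(2), s['eef_pos'],s['joints'].round(2))
cv2.imwrite("pics/w15.png",cv2.resize(robot.get_image("scene")[230:390,300:480],None,fx=3.5,fy=3.5))
E
```

```text
time: 23.9
eef_pos: [0.4636, 0.3104, 0.1305]
orientation: [-0.001, 0.999, -0.043, 0.005]
ft_force: [0.7, -0.8, 0.8]
gripper_width: 0.0867
[-0.18  0.08 -0.  ] [0.46364064 0.31041327 0.130488  ] [-0.32  0.51 -0.45  1.95  0.33  0.74 -2.62]
```

View pics/w15.png

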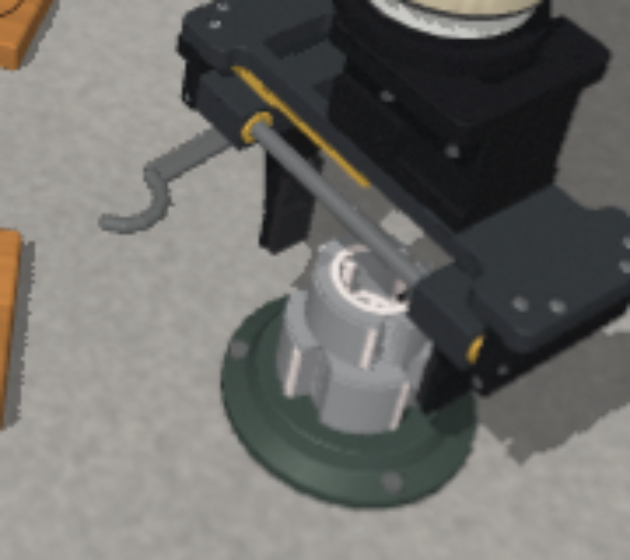

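Joint 7 is at −2.62, close to its range limit of −2.66. The equivalent clear angle is −60° from here, so I turn back, which also suits the large head.

```bash
python3 -m crank '[{"x":-0.18,"y":0.05,"z":-0.2,"turn":-10},{"x":-0.18,"y":0.05,"z":-0.2,"turn":-20},{"x":-0.18,"y":0.05,"z":-0.2,"turn":-30},{"x":-0.18,"y":0.05,"z":-0.2,"turn":-40},{"x":-0.18,"y":0.05,"z":-0.2,"turn":-50},{"x":-0.18,"y":0.05,"z":-0.2,"turn":-60},{"x":-0.18,"y":0.05,"z":-0.2,"turn":-60},{"x":-0.18,"y":0.05,"z":-0.2,"turn":-60}]' 1
python3 - <<'E'
from h import *
s=robot.sense();print(go(.4616,.3098).round(2), s['eef_pos'],s['joints'].round(2))
E
```

```text
time: 24.95
eef_pos: [0.4621, 0.3101, 0.1332]
orientation: [0.002, 0.888, 0.461, 0.006]
ft_force: [0.1, 0.1, -0.1]
gripper_width: 0.0874
[-0.06 -0.02 -0.  ] [0.46209978 0.31012536 0.13321215] [-0.14  0.57 -0.71  1.94  0.52  0.81 -1.74]
```

```bash
python3 -m crank '[{"x":-0.06,"y":0,"z":0.3,"turn":0},{"x":-0.06,"y":0,"z":0.6,"turn":0},{"x":-0.06,"y":0,"z":0.65,"turn":0},{"x":-0.06,"y":0,"z":0.65,"turn":0}]' 1
python3 -m crank '[{"x":0,"y":0,"z":0,"turn":0},{"x":0,"y":0,"z":0,"turn":0},{"x":0,"y":0,"z":0,"turn":0},{"x":0,"y":0,"z":0,"turn":0},{"x":0,"y":0,"z":0,"turn":0},{"x":0,"y":0,"z":0,"turn":0}]' 0.4
```

```text
time: 25.45
eef_pos: [0.4617, 0.3097, 0.1266]
orientation: [0.002, 0.888, 0.461, 0.006]
ft_force: [-0.4, 0.0, 0.6]
gripper_width: 0.0869
time: 26.2
eef_pos: [0.4611, 0.3102, 0.1266]
orientation: [0.002, 0.887, 0.461, 0.006]
ft_force: [-2.2, 1.9, -0.0]
gripper_width: 0.0508
```

Width fits a grip on the full 52 mm diameter. Lift.

```bash
python3 -m crank '[{"x":0,"y":0,"z":-1,"turn":0},{"x":0,"y":0,"z":-2.5,"turn":0},{"x":0,"y":0,"z":-6,"turn":0},{"x":0,"y":0,"z":-10,"turn":0},{"x":0,"y":0,"z":-14,"turn":0},{"x":0,"y":0,"z":-15,"turn":0},{"x":0,"y":0,"z":-15,"turn":0}]'
python3 - <<'E'
from h import *
s=robot.sense();print(s['eef_pos'],s['orientation'],s['joints'].round(2));im=robot.get_image("wrist")
T=R.from_quat(np.roll(s['orientation'],-1)).as_matrix();print(T.round(3))
t=np.array([.441,.0045,s['eef_pos'][2]])
print(go(t[0],t[1]).round(2),go(*(t-.1*T[:,0])[:2]).round(2),(t-.1*T[:,0]))
cv2.imwrite("pics/w16.png",im)
E
```

```text
time: 27.08
eef_pos: [0.4594, 0.3094, 0.2766]
orientation: [0.002, 0.888, 0.461, 0.006]
ft_force: [0.3, 0.4, -4.0]
gripper_width: 0.0509
[0.45939401 0.30936135 0.27657607] [0.0019797  0.88750003 0.46076756 0.00574825] [-0.03  0.4  -0.82  1.81  0.34  1.06 -1.59]
[[ 0.575  0.818  0.012]
 [ 0.818 -0.575  0.002]
 [ 0.008  0.009 -1.   ]]
[-25.94  16.04  -0.04] [-35.94  16.04  -0.1 ] [ 0.38346796 -0.07728852  0.27573819]
```

View pics/w16.png

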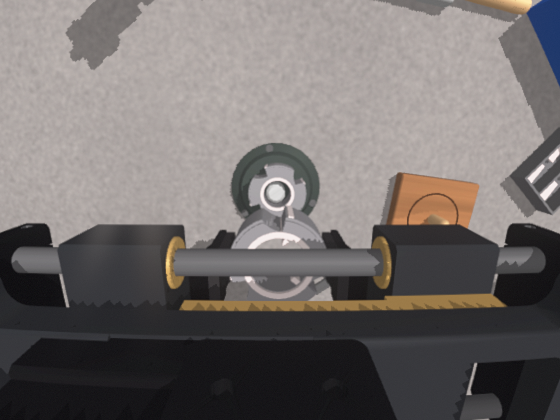

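The small head is held (bright lip in the jaws), and the large head stayed on the stand. I move over the small wooden block.

```bash
python3 -m crank '[{"x":-25.9,"y":16,"z":0,"turn":0},{"x":-25.9,"y":16,"z":0,"turn":0},{"x":-25.9,"y":16,"z":0,"turn":0},{"x":-25.9,"y":16,"z":0,"turn":0},{"x":-25.9,"y":16,"z":0,"turn":0},{"x":-25.9,"y":16,"z":0,"turn":0},{"x":-25.9,"y":16,"z":4,"turn":0},{"x":-25.9,"y":16,"z":8,"turn":0},{"x":-25.9,"y":16,"z":12,"turn":0},{"x":-25.9,"y":16,"z":12.5,"turn":0},{"x":-25.9,"y":16,"z":12.5,"turn":0}]'
python3 - <<'E'
from h import *
s=robot.sense();print(s['eef_pos'],s['joints'].round(2),go(.441,.005).round(2))
a=robot.get_image("scene")[150:260,240:350];b=robot.get_image("side")[170:280,230:340]
cv2.imwrite("pics/w17.png",cv2.resize(np.hstack([a,b]),None,fx=3.6,fy=3.6,interpolation=2))
E
```

```text
time: 28.5
eef_pos: [0.4424, 0.006, 0.1502]
orientation: [0.002, 0.887, 0.461, 0.005]
ft_force: [0.6, -0.6, -2.9]
gripper_width: 0.0505
[0.44239573 0.00598114 0.15021307] [ 0.48  0.37 -0.7   2.18  0.37  0.7  -1.08] [-0.16 -0.06 -0.  ]
```

View pics/w17.png

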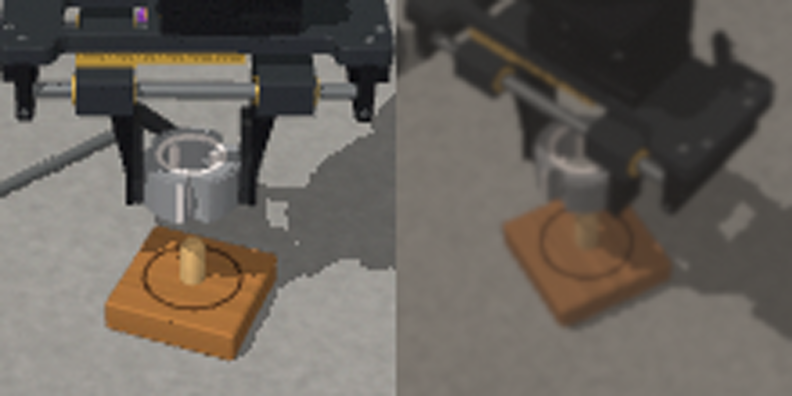

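Scene view shows the head centred over the dowel (both at x≈192 in the crop). I lower it.

```bash
python3 -m crank '[{"x":-0.15,"y":0,"z":1,"turn":0},{"x":-0.15,"y":0,"z":2,"turn":0},{"x":-0.15,"y":0,"z":3,"turn":0},{"x":-0.15,"y":0,"z":3.7,"turn":0},{"x":-0.15,"y":0,"z":3.7,"turn":0}]'
python3 -m crank '[{"x":0,"y":0,"z":0.7,"turn":0},{"x":0,"y":0,"z":1.2,"turn":0},{"x":0,"y":0,"z":1.4,"turn":0},{"x":0,"y":0,"z":1.5,"turn":0},{"x":0,"y":0,"z":1.5,"turn":0}]'
for i in 1 2 3; do python3 -m crank '[{"x":0,"y":0,"z":0.09,"turn":0},{"x":0,"y":0,"z":0.09,"turn":0}]' | grep -E "eef|ft"; done
```

```text
time: 29.22
eef_pos: [0.4424, 0.0045, 0.1136]
orientation: [0.002, 0.887, 0.461, 0.005]
ft_force: [0.3, 0.1, -4.1]
gripper_width: 0.0511
time: 29.85
eef_pos: [0.4427, 0.0045, 0.0987]
orientation: [0.002, 0.887, 0.461, 0.005]
ft_force: [0.5, 0.1, -3.6]
gripper_width: 0.051
eef_pos: [0.4426, 0.0045, 0.0978]
ft_force: [-0.5, -1.1, -3.3]
eef_pos: [0.4427, 0.0045, 0.0969]
ft_force: [0.6, -0.1, -3.3]
eef_pos: [0.4426, 0.0045, 0.0959]
ft_force: [-0.0, -0.5, -3.5]
```

```bash
for i in 1 2 3 4; do python3 -m crank '[{"x":-0.02,"y":-0.02,"z":0.09,"turn":0},{"x":-0.02,"y":-0.02,"z":0.09,"turn":0}]' | grep -E "eef|ft"; done
```

```text
eef_pos: [0.4422, 0.0044, 0.0949]
ft_force: [-0.6, 0.1, -3.9]
eef_pos: [0.4419, 0.0044, 0.0939]
ft_force: [0.7, -0.2, -3.6]
eef_pos: [0.4415, 0.0043, 0.0929]
ft_force: [-0.9, -0.2, -3.1]
eef_pos: [0.4415, 0.0043, 0.0925]
ft_force: [-1.3, -0.6, 3.9]
```

Contact at 0.0925 (predicted 0.0926). Release, lift, look.

```bash
python3 -m crank '[{"x":0,"y":0,"z":0,"turn":0},{"x":0,"y":0,"z":0,"turn":0},{"x":0,"y":0,"z":0,"turn":0},{"x":0,"y":0,"z":0,"turn":0},{"x":0,"y":0,"z":0,"turn":0}]' 0.85
python3 -m crank '[{"x":0,"y":0,"z":-2,"turn":0},{"x":0,"y":0,"z":-6,"turn":0},{"x":0,"y":0,"z":-11,"turn":0},{"x":0,"y":0,"z":-16,"turn":0},{"x":0,"y":0,"z":-18.5,"turn":0},{"x":0,"y":0,"z":-18.5,"turn":0}]' 1
python3 - <<'E'
from h import *
s=robot.sense();print(s['eef_pos'])
T=R.from_quat(np.roll(s['orientation'],-1)).as_matrix()
t=np.array([.4615,.3095,s['eef_pos'][2]])
print(go(*(t-.07*T[:,0])[:2]).round(2),(t-.07*T[:,0]))
a=robot.get_image("scene")[180:260,250:330];b=robot.get_image("side")[190:270,245:325]
cv2.imwrite("pics/w18.png",cv2.resize(np.hstack([a,b]),None,fx=4.8,fy=4.8,interpolation=2))
E
```

```text
time: 32.22
eef_pos: [0.4415, 0.0043, 0.0925]
orientation: [0.002, 0.887, 0.461, 0.005]
ft_force: [-0.2, -1.2, -0.1]
gripper_width: 0.0737
time: 32.98
eef_pos: [0.4404, 0.0043, 0.2792]
orientation: [0.004, 0.887, 0.461, 0.007]
ft_force: [-0.0, -0.1, -0.2]
gripper_width: 0.0868
[0.44041548 0.00428922 0.27920313]
[ 19.18 -15.83  -0.05] [0.42124299 0.25223709 0.27862632]
```

View pics/w18.png

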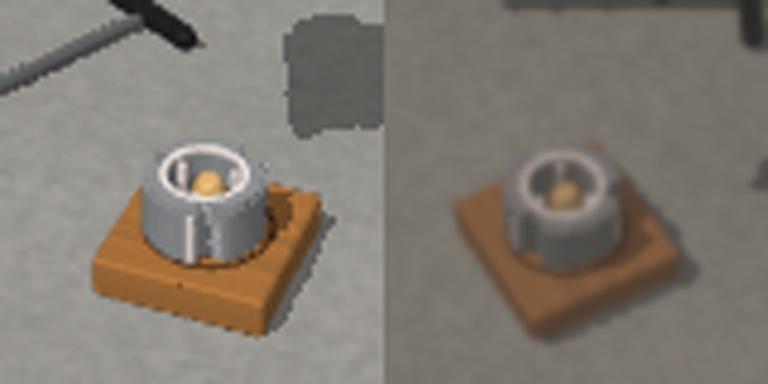

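The small head is flat over its dowel. Now to the large head.

```bash
python3 -m crank '[{"x":19.2,"y":-15.8,"z":0,"turn":0},{"x":19.2,"y":-15.8,"z":0,"turn":0},{"x":19.2,"y":-15.8,"z":0,"turn":0},{"x":19.2,"y":-15.8,"z":0,"turn":0},{"x":19.2,"y":-15.8,"z":0,"turn":0},{"x":19.2,"y":-15.8,"z":0,"turn":0},{"x":19.2,"y":-15.8,"z":0,"turn":0}]' 1
python3 - <<'E'
from h import *
s=robot.sense();print(s['eef_pos'],s['orientation']);im=robot.get_image("wrist")
cv2.imwrite("pics/w19.png",im);cv2.imwrite("pics/w19c.png",cv2.resize(im[80:210,210:350],None,fx=4,fy=4,interpolation=2))
E
```

```text
time: 33.95
eef_pos: [0.4204, 0.2501, 0.2758]
orientation: [0.003, 0.888, 0.46, 0.003]
ft_force: [0.4, -0.3, -0.2]
gripper_width: 0.087
[0.42036337 0.25009558 0.27575704] [0.00265104 0.88801296 0.45979751 0.00349394]
```

View pics/w19c.png

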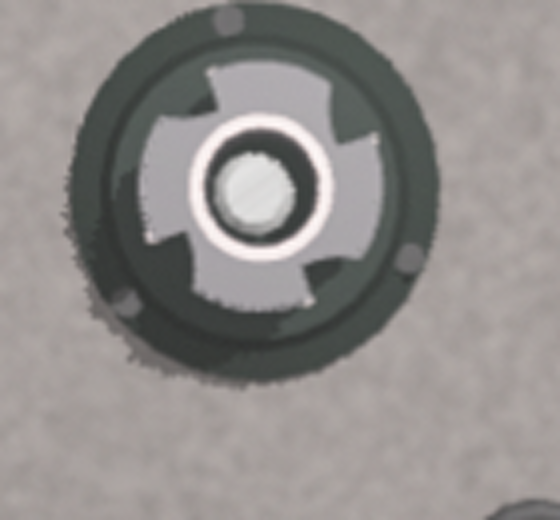

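View pics/w19.png

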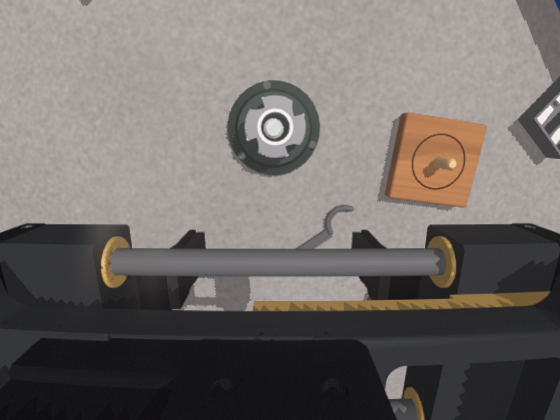

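Large-head centre is at (275,127), with solid lobes facing both jaws. The large block's circle is at (438,161).

```bash
python3 - <<'E'
from h import *
s=robot.sense();p=(s['eef_pos'],s['orientation']);r=plane("wrist",(275.3,126.8),.054,p);print(r.round(4),go(*r[:2]).round(2),s['eef_pos'][2]); print(plane("wrist",(438.5,161),.02,p).round(4))
E
```

```text
[0.4633 0.3105 0.054 ] [7.41 0.01 0.03] 0.27602726331578237
[0.6034 0.1651 0.02  ]
```

```bash
python3 -m crank '[{"x":7.4,"y":0,"z":0,"turn":0},{"x":7.4,"y":0,"z":4,"turn":0},{"x":7.4,"y":0,"z":8,"turn":0},{"x":7.4,"y":0,"z":12,"turn":0},{"x":7.4,"y":0,"z":12.5,"turn":0},{"x":7.4,"y":0,"z":12.5,"turn":0}]' 1
python3 - <<'E'
from h import *
s=robot.sense();print(go(.463,.3105).round(2), s['eef_pos'],s['joints'].round(2))
a=robot.get_image("scene")[230:390,300:480]
cv2.imwrite("pics/w20.png",cv2.resize(a,None,fx=3,fy=3))
E
```

```text
time: 34.75
eef_pos: [0.4651, 0.3101, 0.1522]
orientation: [0.003, 0.888, 0.459, 0.004]
ft_force: [0.1, -0.4, 0.7]
gripper_width: 0.0869
[-0.09 -0.19 -0.  ] [0.4650595  0.31013544 0.15219746] [-0.08  0.57 -0.78  1.92  0.53  0.87 -1.75]
```

View pics/w20.png

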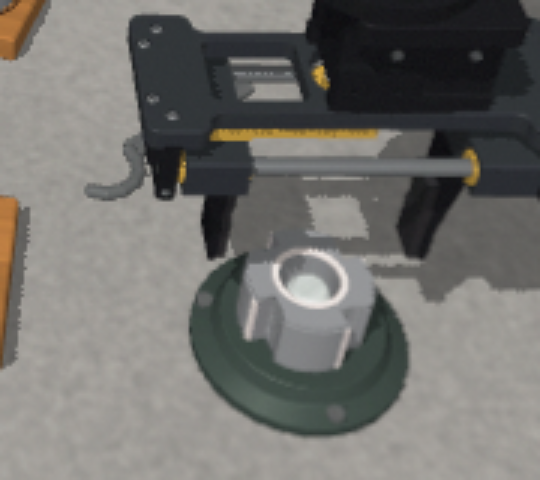

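```bash
python3 -m crank '[{"x":-0.1,"y":-0.2,"z":0,"turn":0},{"x":-0.1,"y":-0.2,"z":2,"turn":0},{"x":-0.1,"y":-0.2,"z":4,"turn":0},{"x":-0.1,"y":-0.2,"z":5.2,"turn":0},{"x":-0.1,"y":-0.2,"z":5.5,"turn":0},{"x":-0.1,"y":-0.2,"z":5.5,"turn":0}]' 1
python3 -c "
from h import *
print(go(.463,.3105).round(2))"
```

```text
time: 35.55
eef_pos: [0.4636, 0.3112, 0.0976]
orientation: [0.002, 0.888, 0.459, 0.005]
ft_force: [0.1, -0.2, -0.8]
gripper_width: 0.0876
[-0.09 -0.01 -0.  ]
```

```bash
python3 -m crank '[{"x":-0.08,"y":0,"z":0.3,"turn":0},{"x":-0.08,"y":0,"z":0.3,"turn":0},{"x":-0.08,"y":0,"z":0.3,"turn":0}]' 1
python3 -m crank '[{"x":0,"y":0,"z":0,"turn":0},{"x":0,"y":0,"z":0,"turn":0},{"x":0,"y":0,"z":0,"turn":0},{"x":0,"y":0,"z":0,"turn":0},{"x":0,"y":0,"z":0,"turn":0},{"x":0,"y":0,"z":0,"turn":0}]' 0.5
python3 -m crank '[{"x":0,"y":0,"z":-0.5,"turn":0},{"x":0,"y":0,"z":-1.5,"turn":0},{"x":0,"y":0,"z":-2.5,"turn":0},{"x":0,"y":0,"z":-3.5,"turn":0},{"x":0,"y":0,"z":-4,"turn":0}]'
```

```text
time: 35.92
eef_pos: [0.4633, 0.3106, 0.0949]
orientation: [0.002, 0.888, 0.459, 0.005]
ft_force: [0.1, -0.9, 0.4]
gripper_width: 0.0873
time: 36.67
eef_pos: [0.4628, 0.3111, 0.0949]
orientation: [0.002, 0.888, 0.459, 0.005]
ft_force: [-2.3, 1.2, 0.9]
gripper_width: 0.063
time: 37.3
eef_pos: [0.4627, 0.3112, 0.1359]
orientation: [0.002, 0.888, 0.459, 0.006]
ft_force: [-1.1, 0.6, -2.9]
gripper_width: 0.0631
```

Held (63 mm). I lift and go to a point 10 cm short of the large block.

```bash
python3 -m crank '[{"x":0,"y":0,"z":-3,"turn":0},{"x":0,"y":0,"z":-7,"turn":0},{"x":0,"y":0,"z":-11,"turn":0},{"x":0,"y":0,"z":-14,"turn":0},{"x":0,"y":0,"z":-14,"turn":0}]'
python3 - <<'E'
from h import *
s=robot.sense();print(s['eef_pos'],s['gripper_width'],s['ft_force'].round(1))
T=R.from_quat(np.roll(s['orientation'],-1)).as_matrix()
t=np.array([.6025,.165,s['eef_pos'][2]])
print(go(*(t-.1*T[:,0])[:2]).round(2),(t-.1*T[:,0]))
E
```

```text
time: 37.92
eef_pos: [0.4616, 0.3119, 0.2781]
orientation: [0.002, 0.888, 0.459, 0.008]
ft_force: [0.3, -0.5, -5.4]
gripper_width: 0.0633
[0.46155525 0.31186774 0.2781244 ] 0.06328266384542103 [ 0.3 -0.5 -5.4]
[-13.84  19.99   0.04] [0.54472734 0.08338727 0.27682733]
```

```bash
python3 -m crank '[{"x":-13.8,"y":20,"z":0,"turn":0},{"x":-13.8,"y":20,"z":0,"turn":0},{"x":-13.8,"y":20,"z":0,"turn":0},{"x":-13.8,"y":20,"z":0,"turn":0},{"x":-13.8,"y":20,"z":0,"turn":0},{"x":-13.8,"y":20,"z":0,"turn":0}]'
python3 - <<'E'
from h import *
s=robot.sense();print(go(.6025,.165).round(2));im=robot.get_image("wrist")
cv2.imwrite("pics/w21.png",im)
E
```

```text
time: 38.67
eef_pos: [0.5441, 0.0838, 0.277]
orientation: [0.001, 0.888, 0.459, 0.007]
ft_force: [-1.0, 0.5, -3.4]
gripper_width: 0.0631
[10.    0.07  0.12]
```

View pics/w21.png

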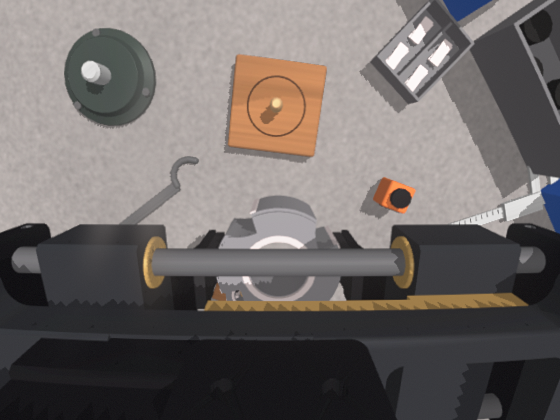

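The block's circle is at (276,106), straight ahead; an orange item is at (395,195).

```bash
python3 - <<'E'
from h import *
s=robot.sense();p=(s['eef_pos'],s['orientation']);r=plane("wrist",(276.3,105.8),.02,p);print(r.round(4),go(*r[:2]).round(2))
T=R.from_quat(np.roll(s['orientation'],-1)).as_matrix()
for z in (.03,.06): print(T.T@(plane("wrist",(385,195),z,p)-r))
E
```

```text
[0.6032 0.1662 0.02  ] [10.07  0.15  0.12]
[-0.10276616  0.13054756 -0.01011754]
[-0.09652093  0.11919048 -0.04014367]
```

```bash
python3 -m crank '[{"x":5,"y":0.1,"z":0,"turn":0},{"x":10,"y":0.1,"z":2,"turn":0},{"x":10,"y":0.1,"z":6,"turn":0},{"x":10,"y":0.1,"z":10,"turn":0},{"x":10,"y":0.1,"z":12.5,"turn":0},{"x":10,"y":0.1,"z":13,"turn":0},{"x":10,"y":0.1,"z":13,"turn":0}]'
python3 - <<'E'
from h import *
s=robot.sense();print(go(.603,.1658).round(2))
a=robot.get_image("scene")[240:370,210:340];b=robot.get_image("side")[220:350,130:260]
cv2.imwrite("pics/w22.png",cv2.resize(np.hstack([a,b]),None,fx=3,fy=3,interpolation=2))
E
```

```text
time: 39.6
eef_pos: [0.6041, 0.1679, 0.1491]
orientation: [0.001, 0.887, 0.461, 0.008]
ft_force: [0.0, -0.4, -3.1]
gripper_width: 0.0632
[-0.24  0.03 -0.  ]
```

View pics/w22.png

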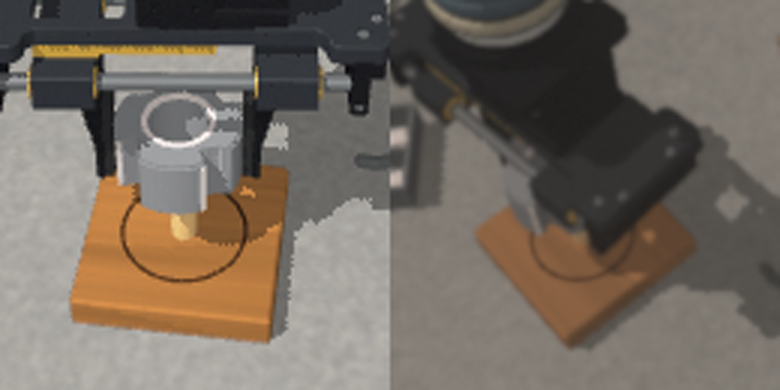

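The head is over the dowel. I lower it with a 2 mm correction.

```bash
python3 -m crank '[{"x":-0.24,"y":0,"z":0,"turn":0},{"x":-0.24,"y":0,"z":1,"turn":0},{"x":-0.24,"y":0,"z":2,"turn":0},{"x":-0.24,"y":0,"z":3,"turn":0},{"x":-0.24,"y":0,"z":3,"turn":0}]'
python3 -m crank '[{"x":0,"y":0,"z":0.8,"turn":0},{"x":0,"y":0,"z":1.4,"turn":0},{"x":0,"y":0,"z":1.7,"turn":0},{"x":0,"y":0,"z":1.8,"turn":0},{"x":0,"y":0,"z":1.8,"turn":0}]'
for i in 1 2 3; do python3 -m crank '[{"x":0,"y":0,"z":0.1,"turn":0},{"x":0,"y":0,"z":0.1,"turn":0}]' | grep -E "eef|ft"; done
```

```text
time: 40.33
eef_pos: [0.6032, 0.1654, 0.1186]
orientation: [0.001, 0.888, 0.461, 0.007]
ft_force: [-0.1, 0.2, -4.6]
gripper_width: 0.0631
time: 40.95
eef_pos: [0.6036, 0.1656, 0.1007]
orientation: [0.001, 0.888, 0.461, 0.008]
ft_force: [0.6, -0.7, -4.2]
gripper_width: 0.0631
eef_pos: [0.6036, 0.1656, 0.0998]
ft_force: [0.5, -0.4, -4.3]
eef_pos: [0.6036, 0.1656, 0.0987]
ft_force: [0.2, 0.3, -3.4]
eef_pos: [0.6035, 0.1655, 0.0976]
ft_force: [-0.7, 0.0, -3.4]
```

```bash
for i in 1 2 3 4; do python3 -m crank '[{"x":0,"y":0,"z":0.08,"turn":0},{"x":0,"y":0,"z":0.08,"turn":0}]' | grep -E "eef|ft"; done
```

```text
eef_pos: [0.6035, 0.1655, 0.0967]
ft_force: [-0.8, 0.1, -3.7]
eef_pos: [0.6035, 0.1655, 0.0958]
ft_force: [0.6, -0.3, -4.6]
eef_pos: [0.6035, 0.1655, 0.0951]
ft_force: [0.3, 0.8, -3.8]
eef_pos: [0.6036, 0.1656, 0.0949]
ft_force: [-1.2, -1.1, 3.4]
```

Contact at 0.0949 as predicted. Release, lift, check everything.

```bash
python3 -m crank '[{"x":0,"y":0,"z":0,"turn":0},{"x":0,"y":0,"z":0,"turn":0},{"x":0,"y":0,"z":0,"turn":0},{"x":0,"y":0,"z":0,"turn":0},{"x":0,"y":0,"z":0,"turn":0},{"x":0,"y":0,"z":0,"turn":0}]' 1
python3 -m crank '[{"x":0,"y":0,"z":-2,"turn":0},{"x":0,"y":0,"z":-6,"turn":0},{"x":0,"y":0,"z":-11,"turn":0},{"x":0,"y":0,"z":-16,"turn":0},{"x":-5,"y":0,"z":-18,"turn":0},{"x":-10,"y":0,"z":-18,"turn":0},{"x":-10,"y":0,"z":-18,"turn":0}]' 1
python3 - <<'E'
from h import *
s=robot.sense();print(s['eef_pos'],s['orientation'])
w=robot.get_image("wrist");a=robot.get_image("scene");b=robot.get_image("side")
cv2.imwrite("pics/fw.png",w);cv2.imwrite("pics/fs.png",a)
c=lambda im,x,y,h=35: cv2.resize(im[y-h:y+h,x-h:x+h],(195,195),interpolation=2)
P=[(271,310),(293,222),(181,205),(210,160)];Q=[(195,292),(284,234),(217,172),(285,141)]
cv2.imwrite("pics/fc.png",np.vstack([np.hstack([c(a,*p) for p in P]),np.hstack([c(b,*p) for p in Q])]))
E
```

```text
time: 43.45
eef_pos: [0.6036, 0.1656, 0.0949]
orientation: [0.001, 0.888, 0.461, 0.007]
ft_force: [-0.1, -0.4, 0.4]
gripper_width: 0.087
time: 44.32
eef_pos: [0.5422, 0.0794, 0.2748]
orientation: [0.003, 0.889, 0.458, 0.007]
ft_force: [0.0, -0.1, 0.6]
gripper_width: 0.087
[0.54220336 0.07937746 0.27475884] [0.00298686 0.88867085 0.45848796 0.00663289]
```

View pics/fc.png

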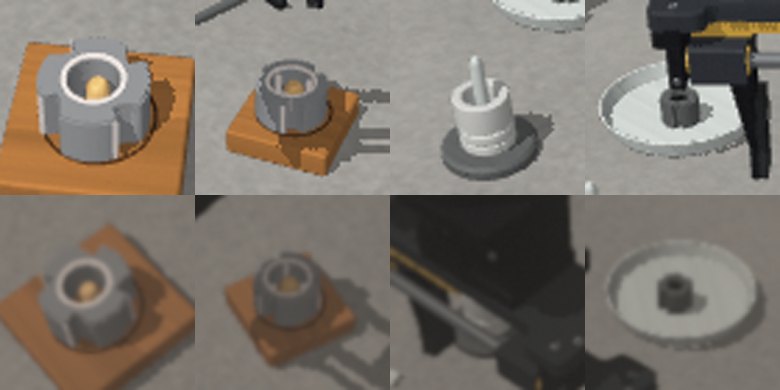

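View pics/fw.png

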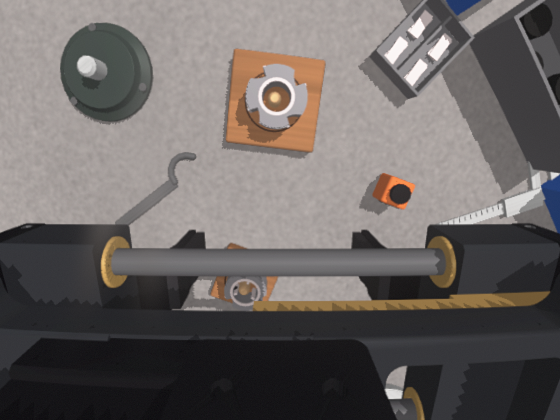

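Large head centred over its dowel, small head likewise, the ring over the post, and the nut in the dish. Quick numbers:

```bash
python3 - <<'E'
from h import *
s=robot.sense();p=(s['eef_pos'],s['orientation'])
for n,u,z,t,zt in (("L",(270.1,303.4),.054,(271.3,317.1),.02),("S",(292.8,215.7),.048,(293.5,226.4),.02),("ring",(179,205.9),.052,(180.6,213.6),.028),("nut",(209.5,162),.028,(210.3,162.5),.018)):
    print(n,((plane("scene",u,z)-plane("scene",t,zt))[:2]*1000).round(1))
print("L wrist",plane("wrist",(275.7,98),.054,p).round(4))
print(s['ft_force'].round(1),s['time'])
robot.finish_job()
E
```

```text
L [ 1.5 -0.1]
S [ 1.9 -0.4]
ring [2.2 5.1]
nut [ 7.3 11.8]
L wrist [0.6051 0.1693 0.054 ]
[0.7 1.  0.2] 44.475
the job is handed in; nothing more can be done
```

The job is handed in at 44.5 s. All four parts are released in their places: the nut in the dish, the ring on the post, and each cutter head over the dowel of its own wooden block.

- **Set-down:** I lowered each part in roughly 1 mm steps. Each touched down within 1 mm of the predicted height, with 4–7 N on the wrist. I saw nothing drop or tip.
- **Positions:** I measured offsets from the target centres in the last fixed-camera picture, before handing in:

| Part | Offset from its place | Limit |
|---|---|---|
| Larger head | about 1.5 mm | 11 mm |
| Smaller head | about 2 mm | 11 mm |
| Ring | about 5–6 mm | 11 mm |
| Nut | about 14 mm | 52 mm |

- **Disagreements:** For the larger head, the wrist view gave about 4 mm offset where the fixed camera gave 1.5 mm. The three cameras also disagreed on fixed targets: by 3–7 mm at the post and up to about 14 mm at the dish. The ring and nut figures are therefore rough, but all are inside the limits.
- **Other checks:** In the final pictures every part looked upright and flat, and the arm was clear of everything. The last side view was blocked over the post, so the ring rests on the fixed camera's view and an earlier side picture. I took no separate measurement of tilt or stillness.
- **Near-miss:** A 20° turn of the jaws for the smaller head brought joint 7 to −2.62, close to its −2.66 limit. I backed it out before gripping.

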